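# Measure a pack of printed spacer bars in the bench gauge

## Task

Measure the grey spacer bars on the black mat as one pack: lay them all flat side by side on the bed of the gauge between anvil and jaw, lengthwise from fence to pusher, then wind the handwheel clockwise until the pusher is on its stops, and only then turn the thimble clockwise until the pack is clamped and its ratchet slips a good part of a turn. Next, with the bars still on the bed, back the thimble off and wind the pusher well back. Then lay all the bars flat into the white tray, leaving the pusher back and not disturbing the spool, screwdriver or glue bottle.

Things in the scene. Friction and masses are not known exactly. Their poses are not given: they have to be found in the camera images.
- bed (a point): Centre of the gauge's bed surface, 20 mm above the table. Axes: +x from the low fence to the low pusher and the handwheel (roughly away from the robot), +y from the fixed anvil to the jaw and thimble, z up. The anvil's face is at y = -53 mm, the fence's at x = -25.5 mm. Fence and pusher rise only 6 mm above the bed, so bars can be gripped by their ends above them.
- gauge: The aluminium base of the gauge with its fence, anvil and housings, fixed to the table at a place that varies; origin 20 mm under point bed, same axes. Anvil and jaw are 36 mm wide (x) and rise 22 mm above the bed.
- jaw: Steel jaw that slides towards the anvil. Origin at the gauge's origin when fully open; its face is then at bed y = +53 mm (106 mm free), and moves 12 mm per radian of screw towards -y, up to 66 mm. It stays where it is left. About 8 N on the pack when the ratchet slips.
- screw (a joint): Turn of the screw under the thimble (rad, 0 to 5.5, clockwise from above is positive and closes the jaw). The thimble turns it through the ratchet; turned anticlockwise the thimble always drives it and opens the jaw. About 0.1 N m turns it.
- ratchet (a joint): Slip of the thimble over the screw (rad, 0 at the start, only grows, clockwise): it stays constant while the screw turns along, and grows when the jaw is blocked and the ratchet slips (about 0.2 N m). 0.4 rad of slip or more on the pack is a good clamp.
- thimble_top (a point): Centre of the top of the upright round thimble: steel, knurled, 28 mm in diameter, 34 mm tall, vertical axis, its top 85 mm above the table, standing 104 mm from the bed centre along the bed's +y on a grey housing (its top 45 mm above the table). Grip it from above across its diameter; can be gripped at any yaw.
- pusher (a joint): Travel of the pusher, a low steel bar 104 mm long (y), from fully back (0) towards the fence; 0.020 m is on its stops. Its face is at x = 45.5 mm minus this, so at the stops 51 mm remain between fence and pusher. It starts at or near fully back. Wound well back means at 0.010 or less.
- wheel (a joint): Turn of the handwheel (rad, 0 to 4, clockwise from above is positive and pushes the pusher in, 5 mm per radian; it turns with about 0.05 N m and stays where it is left). The wheel is a black disc 90 mm in diameter, top 65 mm above the table, vertical axis 130 mm from the bed centre along the bed's +x.
- crank_top (a point): Top centre of the upright crank grip on the handwheel: aluminium, freely spinning, 14 mm in diameter, 34 mm tall, standing on the disc 34 mm from the wheel's axis, top 99.5 mm above the table. At wheel joint 0 it stands straight beyond the axis along the bed's +x.
- mat: Black rubber mat fixed to the table, 230 x 160 x 3 mm, where the bars start; origin at the centre of its underside. It may be on either side of the gauge.
- tray_in (a point): Centre of the inner floor (4 mm above the table) of the fixed white tray, outside 130 (x) x 150 (y) x 10 mm, walls 4 mm; on the other side of the gauge from the mat. Three bars fit in it side by side along y at 42 mm pitch.
- spool: Bystander: black empty spool, 80 mm in diameter, 40 mm tall; leave it alone.
- driver: Bystander: screwdriver lying, 160 mm long; leave it alone.
- glue: Bystander: white bottle 40 mm in diameter, 100 mm tall; leave it alone.
- bar22: Spacer bar of grey printed plastic, 50 mm long (its x), square section 22 x 22 mm with two dark cross holes, about 50 g, lying flat; origin at its centre; which long face is up does not matter. Grip it by its two ends (along its x), so that it can lie close beside others. None if it is not there this time.
- bar24: Spacer bar of grey printed plastic, 50 mm long (its x), square section 24 x 24 mm with two dark cross holes, about 50 g, lying flat; origin at its centre; which long face is up does not matter. Grip it by its two ends (along its x), so that it can lie close beside others. None if it is not there this time.
- bar26: Spacer bar of grey printed plastic, 50 mm long (its x), square section 26 x 26 mm with two dark cross holes, about 50 g, lying flat; origin at its centre; which long face is up does not matter. Grip it by its two ends (along its x), so that it can lie close beside others. None if it is not there this time.
- bar28: Spacer bar of grey printed plastic, 50 mm long (its x), square section 28 x 28 mm with two dark cross holes, about 50 g, lying flat; origin at its centre; which long face is up does not matter. Grip it by its two ends (along its x), so that it can lie close beside others. None if it is not there this time.
Mind the look-alikes: they are no part of the job. Leave any green or red look-alike of the bar22 alone.

How it is judged (in metres and radians):
On the way, in this order (a step that is already met when the one before it is completed fails the run):
1. all the bars lie on the bed between anvil and jaw, at rest (x of bar22 in the frame of bed between -0.012 and 0.02 m and y of bar22 in the frame of bed between -0.045 and 0.045 m and z of bar22 in the frame of bed between 0.008 and 0.016 m and angle between bar22's own x axis and vertical between 1.45 and 1.69 rad and angle between the x axis of each of bar22, bar24, bar26, bar28 and the x axis of bed, either way round below 0.35 rad and x of bar24 in the frame of bed between -0.012 and 0.02 m and y of bar24 in the frame of bed between -0.044 and 0.044 m and z of bar24 in the frame of bed between 0.009 and 0.017 m and angle between bar24's own x axis and vertical between 1.45 and 1.69 rad and x of bar26 in the frame of bed between -0.012 and 0.02 m and y of bar26 in the frame of bed between -0.043 and 0.043 m and z of bar26 in the frame of bed between 0.01 and 0.018 m and angle between bar26's own x axis and vertical between 1.45 and 1.69 rad and x of bar28 in the frame of bed between -0.012 and 0.02 m and y of bar28 in the frame of bed between -0.042 and 0.042 m and z of bar28 in the frame of bed between 0.011 and 0.019 m and angle between bar28's own x axis and vertical between 1.45 and 1.69 rad and linear speed of each of bar22, bar24, bar26, bar28 below 0.02 m/s), for 0.2 s.
2. the handwheel is wound until the pusher is on its stops (within 1.5 mm), all the bars squared between fence and pusher (value of joint pusher above 0.0185 m and x of bar22 in the frame of bed between -0.003 and 0.003 m and y of bar22 in the frame of bed between -0.045 and 0.045 m and z of bar22 in the frame of bed between 0.008 and 0.016 m and angle between bar22's own x axis and vertical between 1.45 and 1.69 rad and angle between the x axis of each of bar22, bar24, bar26, bar28 and the x axis of bed, either way round below 0.12 rad and x of bar24 in the frame of bed between -0.003 and 0.003 m and y of bar24 in the frame of bed between -0.044 and 0.044 m and z of bar24 in the frame of bed between 0.009 and 0.017 m and angle between bar24's own x axis and vertical between 1.45 and 1.69 rad and x of bar26 in the frame of bed between -0.003 and 0.003 m and y of bar26 in the frame of bed between -0.043 and 0.043 m and z of bar26 in the frame of bed between 0.01 and 0.018 m and angle between bar26's own x axis and vertical between 1.45 and 1.69 rad and x of bar28 in the frame of bed between -0.003 and 0.003 m and y of bar28 in the frame of bed between -0.042 and 0.042 m and z of bar28 in the frame of bed between 0.011 and 0.019 m and angle between bar28's own x axis and vertical between 1.45 and 1.69 rad), for 0.2 s.
3. the thimble has been turned until its ratchet slips by 0.3 rad or more, with the squared pack clamped between jaw and anvil (over 3 N on each) (value of joint ratchet above 0.3 rad and value of joint pusher above 0.0175 m and (contact force between jaw and bar22 above 3 N or contact force between jaw and bar24 above 3 N or contact force between jaw and bar26 above 3 N or contact force between jaw and bar28 above 3 N) and (contact force between gauge and bar22 above 3 N or contact force between gauge and bar24 above 3 N or contact force between gauge and bar26 above 3 N or contact force between gauge and bar28 above 3 N) and x of bar22 in the frame of bed between -0.003 and 0.003 m and y of bar22 in the frame of bed between -0.045 and 0.045 m and z of bar22 in the frame of bed between 0.008 and 0.016 m and angle between bar22's own x axis and vertical between 1.45 and 1.69 rad and angle between the x axis of each of bar22, bar24, bar26, bar28 and the x axis of bed, either way round below 0.12 rad and x of bar24 in the frame of bed between -0.003 and 0.003 m and y of bar24 in the frame of bed between -0.044 and 0.044 m and z of bar24 in the frame of bed between 0.009 and 0.017 m and angle between bar24's own x axis and vertical between 1.45 and 1.69 rad and x of bar26 in the frame of bed between -0.003 and 0.003 m and y of bar26 in the frame of bed between -0.043 and 0.043 m and z of bar26 in the frame of bed between 0.01 and 0.018 m and angle between bar26's own x axis and vertical between 1.45 and 1.69 rad and x of bar28 in the frame of bed between -0.003 and 0.003 m and y of bar28 in the frame of bed between -0.042 and 0.042 m and z of bar28 in the frame of bed between 0.011 and 0.019 m and angle between bar28's own x axis and vertical between 1.45 and 1.69 rad), for 0.2 s.
4. jaw and pusher are backed off (no force of the jaw on any bar, pusher 8 mm or more off its stops) while the bars still lie on the bed (value of joint pusher below 0.012 m and contact force between jaw and bar22 below 0.5 N and contact force between jaw and bar24 below 0.5 N and contact force between jaw and bar26 below 0.5 N and contact force between jaw and bar28 below 0.5 N and x of bar22 in the frame of bed between -0.014 and 0.022 m and y of bar22 in the frame of bed between -0.045 and 0.045 m and z of bar22 in the frame of bed between 0.008 and 0.016 m and angle between bar22's own x axis and vertical between 1.45 and 1.69 rad and angle between the x axis of each of bar22, bar24, bar26, bar28 and the x axis of bed, either way round below 0.35 rad and x of bar24 in the frame of bed between -0.014 and 0.022 m and y of bar24 in the frame of bed between -0.044 and 0.044 m and z of bar24 in the frame of bed between 0.009 and 0.017 m and angle between bar24's own x axis and vertical between 1.45 and 1.69 rad and x of bar26 in the frame of bed between -0.014 and 0.022 m and y of bar26 in the frame of bed between -0.043 and 0.043 m and z of bar26 in the frame of bed between 0.01 and 0.018 m and angle between bar26's own x axis and vertical between 1.45 and 1.69 rad and x of bar28 in the frame of bed between -0.014 and 0.022 m and y of bar28 in the frame of bed between -0.042 and 0.042 m and z of bar28 in the frame of bed between 0.011 and 0.019 m and angle between bar28's own x axis and vertical between 1.45 and 1.69 rad), for 0.2 s.
At the end, for the whole second after the job is handed in: every bar lies flat on the floor of the tray inside its walls, at rest and let go; the pusher is 8 mm or more off its stops (x of bar22 in the frame of tray_in between -0.05 and 0.05 m and y of bar22 in the frame of tray_in between -0.065 and 0.065 m and z of bar22 in the frame of tray_in below 0.016 m and angle between bar22's own x axis and vertical between 1.45 and 1.69 rad and linear speed of each of bar22, bar24, bar26, bar28 below 0.02 m/s and x of bar24 in the frame of tray_in between -0.05 and 0.05 m and y of bar24 in the frame of tray_in between -0.065 and 0.065 m and z of bar24 in the frame of tray_in below 0.017 m and angle between bar24's own x axis and vertical between 1.45 and 1.69 rad and x of bar26 in the frame of tray_in between -0.05 and 0.05 m and y of bar26 in the frame of tray_in between -0.065 and 0.065 m and z of bar26 in the frame of tray_in below 0.018 m and angle between bar26's own x axis and vertical between 1.45 and 1.69 rad and x of bar28 in the frame of tray_in between -0.05 and 0.05 m and y of bar28 in the frame of tray_in between -0.065 and 0.065 m and z of bar28 in the frame of tray_in below 0.019 m and angle between bar28's own x axis and vertical between 1.45 and 1.69 rad and value of joint pusher below 0.012 m); the robot touches nothing.
It fails at once if the spool is knocked or moved by more than 2 cm (distance of spool from where it was at the start of the episode above 0.02 m).
It fails at once if the screwdriver is knocked or moved by more than 2 cm (distance of driver from where it was at the start of the episode above 0.02 m).
It fails at once if the glue bottle is knocked or moved by more than 2 cm (distance of glue from where it was at the start of the episode above 0.02 m).
Of bar22, bar24, bar26, bar28 only 2 to 3 are there at a start; the rules pass over those that are not, and their reading is None.
At some moment in a run one of bar22, bar24, bar26, bar28 may be knocked a few centimetres aside while the robot is not near it.
It also fails if it takes over 210 s, if anything falls off the work surface, if the arm or the gripper's body presses on something with over 40 N, if the wrist force passes 120 N, or if a joint passes its speed limit or range.

## Robot

A 6-joint arm with a two-finger parallel gripper is mounted at the origin on the work surface. World frame = base frame: x ahead of the robot, y to its left, z up, the work surface at z = 0. Lengths are in mm, angles in rad, forces in N, time in s.
With the tool pointing down it reaches from about 325 to 900 mm from the base axis. Payload 6.1 kg.
Tool frame: the origin (TCP) lies on the centre line of the jaws, within the pads' length; the fingertips stand 25 mm ahead of it and the grasp point (between the pads) lies 6 mm ahead of it; z points along the fingers, y is the direction in which the jaws open and shut (so a half turn about z gives the same grasp; the last joint's range is limited). The gripper opens to 87 mm and grips with 3 to 60 N. Pads are 19 mm wide; open, the fingers measure 117 mm over their backs; the gripper's body (75 mm by 190 mm) begins 51 mm behind the grasp point.
Start: joints at [-1.366, 0.22, 1.526, -0, 1.395, -0.126], TCP at [202.993, -591.109, 208.338] pointing down, gripper open.
Joint ranges: [-2.98, 2.98], [-0.91, 2.08], [0.09, 2.57], [-1.24, 4.39], [0.2, 2.65], [-2.68, 2.68]. Speed limits (rad/s): [2.57, 2.57, 3.01, 3.14, 3.14, 3.14].

## Interface

Orientations are given as a unit quaternion [x, y, z, w].
In Python, from cell import get_state, optics, robot gives the robot as it stands.
- The arm moves only by the tool play_rows, never from a script. Its arguments are lists of equal length, an entry for each row: "fingers": the opening, from 0 (shut) to 1 (fully open); "offset": the shift along the tool's x, y, z in m, a list of three; "dr": the turn, a rotation vector about the tool's x, y, z in degrees, a list of three. In form: {"fingers": [fingers, ...], "offset": [[tx, ty, tz], ...], "dr": [[ax, ay, az], ...]}. A call has 1 to 5 rows; each row is the pose to reach, as a shift and turn from the pose measured when the call began, along the tool's axes at that moment; what a row does not reach only later rows make up. A row lasts 1/12 s, in which the tool goes at most 41.7 mm and 7.16 degrees, less where a joint would pass 70% of its speed; a pose out of reach is approached as far as the arm can. A call with a gripper value outside its range is refused whole. The fingers move at their own pace and stop on an object; "newtons" is the grip in N (left out, the last holds). Time passes only in rows, so rows that repeat a pose let the fingers close. It gives the time, the measured TCP pose, the force and the opening at its end, in the units of the state.
- get_state(): the state, without advancing time (a new reading comes with each control period).
- optics.read_camera(name): name is "scene" or "top" or "wrist"; returns a dict with "pixels" (420x560x3 uint8, blue, green, red), "fovy" (degrees; the focal length in pixels is half the picture's height over the tangent of half this angle, whatever the lens; pixels are square), "cx", "cy" (the principal point, pixels), "R" (3x3) and "t" (3): a world point X has camera coordinates R X + t; the wrist camera has in their place "tool_from_camera" (4x4, takes a point from camera to tool coordinates, whose origin is the TCP and whose axes are the flange's). Camera axes: x right, y down, z forward; pixel columns grow to the right and rows downward; lengths in mm; the calibration is good to about 2 mm. A picture is of the moment at which its call begins: read the wrist's pose just before it. There is no depth.
- robot.hand_in(): hands the job in, once; it reports no verdict.
The state is a dict: "t": time; "joint_pos": joint angles; "joint_vel": joint speeds; "joint_torque": joint torques, N m; "position": TCP position; "ee_rot": TCP orientation; "wrist_force": force on the tool from outside, world axes, zero at the start; "ft_torque": the same for the moment, N m; "width": finger opening in mm.
Only numpy, scipy, OpenCV 4.12 (cv2) and the standard library are available. Lean on these libraries where they do the work, as an engineer would, in place of code of your own. Each camera call takes 0.05 s, during which the arm holds its last target.

## Working session

There is one attempt and no reset: what is moved stays moved. The work goes in short steps, Python scripts to look and compute and a tool call to move; the robot and the scene stay as the last step left them, time stands still between calls to the robot, and variables do not carry over. Pictures are saved under pics/ and viewed, and the job is handed in when it is done.

Besides the shell and the picture viewer there is one more tool, called after ">>>" in YAML: its name, and indented under it one key for each argument. play_rows: Moves the arm, as the interface text tells. Its arguments: {"type":"object","properties":{"fingers":{"type":"array","items":{"type":"number"}},"offset":{"type":"array","items":{"type":"array","items":{"type":"number"}}},"dr":{"type":"array","items":{"type":"array","items":{"type":"number"}}},"newtons":{"type":"number"}},"required":["fingers","offset","dr"]}

I'll start by looking at the state and the cameras.

```bash
ls; mkdir -p pics; python3 - <<'E'
from cell import get_state, optics, robot
import cv2, numpy as np
s=get_state()
for k,v in s.items(): print(k,v)
for n in ["scene","top","wrist"]:
    d=optics.read_camera(n)
    cv2.imwrite(f"pics/{n}0.png",d["pixels"])
    print(n,{k:(np.round(v,3).tolist() if not np.isscalar(v) else v) for k,v in d.items() if k!="pixels"})
E
```

```text
pics
t 0.0
joint_pos [-1.36609752e+00  2.21204952e-01  1.52763237e+00 -6.30201206e-06
  1.39466920e+00 -1.26082943e-01]
joint_vel [ 0.00088726  0.000791   -0.00117157 -0.00022477  0.00041729 -0.00087759]
joint_torque [-1.37808180e-03 -4.94609284e+01 -3.87383866e+01  6.96491939e-02
  5.71999233e-02 -1.30501553e-04]
position [ 202.86091446 -590.47823083  207.23913303]
ee_rot [ 9.86353535e-01  1.64638359e-01 -4.07046964e-05 -9.56071651e-04]
wrist_force [ 0.91492703 -0.48031611  0.82454214]
ft_torque [ 0.00101982 -0.03705697  0.04169932]
width 87.19789886759078
scene {'fovy': 55.915553170462985, 'cx': 278.50914861106287, 'cy': 210.06186701656375, 'R': [[0.527, 0.85, -0.008], [0.608, -0.384, -0.695], [-0.594, 0.362, -0.719]], 't': [-337.987, -289.167, 1287.512]}
top {'fovy': 42.889118468073356, 'cx': 278.1900689888359, 'cy': 211.93481335906796, 'R': [[-0.019, -1.0, -0.007], [-0.986, 0.02, -0.167], [0.167, 0.003, -0.986]], 't': [31.408, 561.622, 1181.341]}
wrist {'fovy': 66.08661189400583, 'cx': 277.2377513399499, 'cy': 208.2255788869715, 'tool_from_camera': [[0.0, -0.958, -0.288, 78.929], [1.0, 0.0, 0.001, 0.67], [-0.001, -0.288, 0.958, -175.43], [0.0, 0.0, 0.0, 1.0]]}
```

View pics/top0.png

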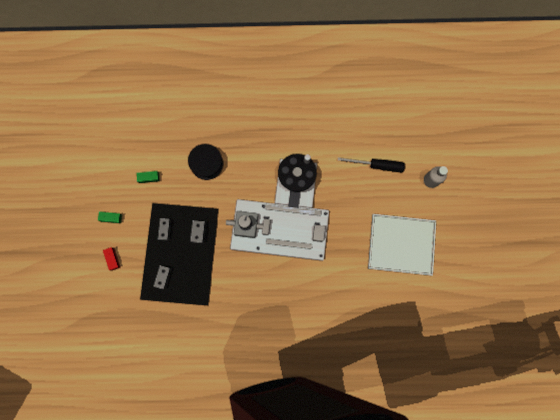

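View pics/scene0.png

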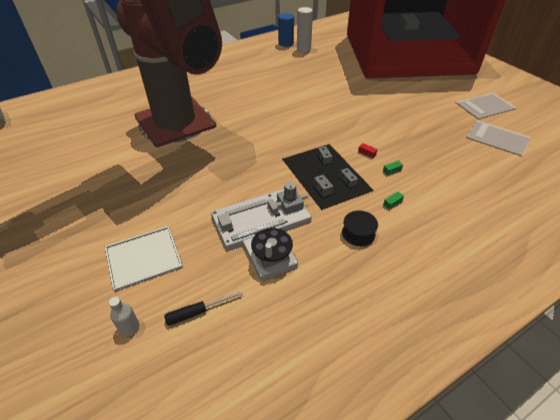

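View pics/wrist0.png

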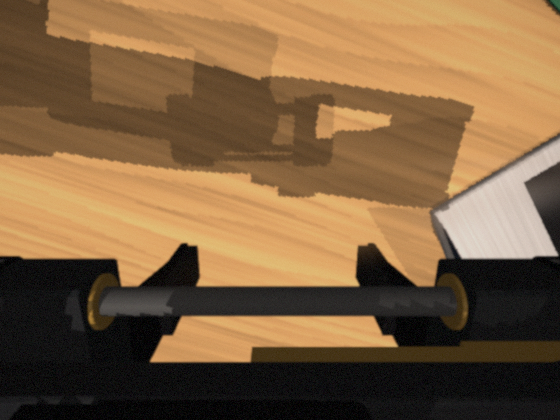

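The top view shows three grey bars on the black mat at about (164,229), (198,232) and (162,278). The look-alikes lie off the mat: green at (148,177) and (110,217), red at (111,259). I choose the three grey ones on the mat. The thimble is at (246,222), the wheel at (297,173) and the tray at (402,245). Next I'll write helpers and check this in a close crop.

```bash
cat > h.py <<'E'
from cell import get_state, optics, robot
import cv2, numpy as np
from scipy.spatial.transform import Rotation as Rn
def pose():
    s=get_state(); T=np.eye(4); T[:3,:3]=Rn.from_quat(s["ee_rot"]).as_matrix(); T[:3,3]=s["position"]; return T
def cam(name):
    T=pose(); d=optics.read_camera(name); f=210/np.tan(np.radians(d["fovy"]/2))
    if name=="wrist":
        W=T@np.array(d["tool_from_camera"]); R=W[:3,:3].T; t=-R@W[:3,3]
    else: R=np.array(d["R"]); t=np.array(d["t"])
    return dict(im=d["pixels"],f=f,c=np.array([d["cx"],d["cy"]]),R=R,t=t)
def ray(c,uv,z):
    uv=np.atleast_2d(uv).astype(float)
    d=np.c_[(uv-c["c"])/c["f"],np.ones(len(uv))]@c["R"]; o=-c["R"].T@c["t"]
    return o+d*((z-o[2])/d[:,2])[:,None]
def proj(c,X):
    p=np.atleast_2d(X)@c["R"].T+c["t"]; return p[:,:2]/p[:,2:]*c["f"]+c["c"]
def go(x,y,z,yaw,ppose=None):
    """tool-frame offset (m) and dr (deg) to reach x,y,z, tool x at yaw deg, pointing down"""
    T=pose() if ppose is None else ppose
    a=np.radians(yaw); Rt=np.array([[np.cos(a),np.sin(a),0],[np.sin(a),-np.cos(a),0],[0,0,-1.]])
    o=T[:3,:3].T@(np.array([x,y,z])-T[:3,3])/1000
    r=np.degrees(Rn.from_matrix(T[:3,:3].T@Rt).as_rotvec())
    print("offset",np.round(o,4).tolist(),"dr",np.round(r,2).tolist(), "rows>=",round(max(np.linalg.norm(o)/.0417,np.linalg.norm(r)/7.16),1))
def st():
    s=get_state(); T=pose(); x=T[:3,0]
    print("t %.2f pos %s yaw %.2f width %.1f F %s M %s j %s"%(s["t"],np.round(s["position"],1),np.degrees(np.arctan2(x[1],x[0])),s["width"],np.round(s["wrist_force"],1),np.round(s["ft_torque"],2),np.round(s["joint_pos"],2)))
E
python3 - <<'E'
from h import *
c=cam("top")
cv2.imwrite("pics/crop1.png",cv2.resize(c["im"][130:310,90:340],None,fx=3.2,fy=3.2,interpolation=cv2.INTER_CUBIC)[:600,:800])
for n,uv,z in [("bar",(164,229),28),("bar",(198,232),28),("bar",(162,278),28),("thimble",(245,218),85),("anvil",(319,231),42),("wheel",(297,172),65),("crank",(307,157),99),("tray",(402.5,245),6),("spool",(206,161),40),("glue",(440,172),95)]+[("mat",p,3) for p in [(153,204),(217,208),(208,305),(141,300)]]:
    print(n,np.round(ray(c,uv,z)[0],0))
E
```

```text
bar [530. 287.  28.]
bar [522. 208.  28.]
bar [417. 290.  28.]
thimble [544.  94.  85.]
anvil [517. -72.  42.]
wheel [651. -24.  65.]
crank [677. -46.  99.]
tray [ 485. -270.    6.]
spool [688. 188.  40.]
glue [ 637. -342.   95.]
mat [595. 320.   3.]
mat [582. 167.   3.]
mat [354. 187.   3.]
mat [369. 343.   3.]
```

View pics/crop1.png

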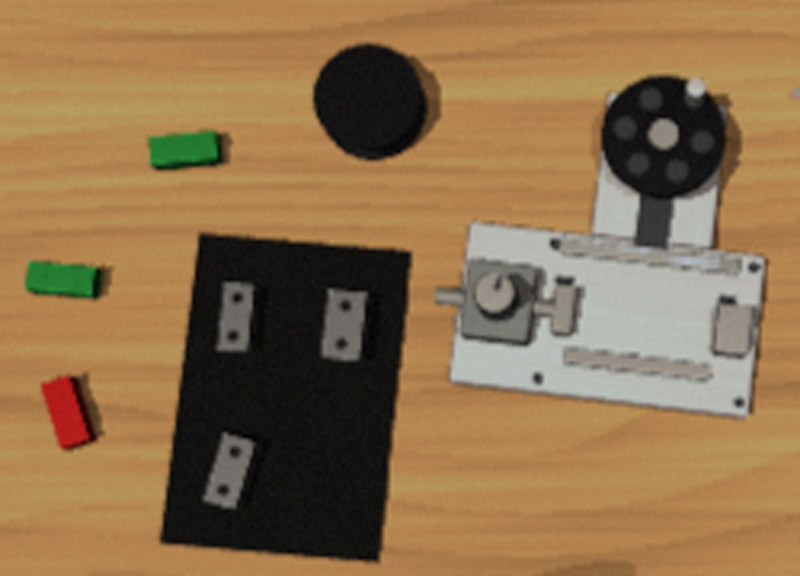

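The crop confirms it: three grey bars with two dark holes each are on the mat, and the green and red ones are outside it. The crank starts slightly clockwise of straight beyond the axis. Next I move the wrist camera over the gauge.

```bash
python3 -c "
from h import *
go(520,20,190,82)"
```

```text
offset [0.4982, -0.4746, 0.0183] dr [-0.06, -0.05, -63.05] rows>= 16.5
```

>>> play_rows:
  fingers: [1,1,1,1,1]
  offset:
    - [0.498,-0.475,0.018]
    - [0.498,-0.475,0.018]
    - [0.498,-0.475,0.018]
    - [0.498,-0.475,0.018]
    - [0.498,-0.475,0.018]
  dr:
    - [0,0,-63]
    - [0,0,-63]
    - [0,0,-63]
    - [0,0,-63]
    - [0,0,-63]

```text
t: 0.62
position: [299.1, -404.3, 202.5]
ee_rot: [0.887, 0.462, 0.0, -0.0]
wrist_force: [1.3, 0.3, 0.5]
width: 87.0
```

```bash
python3 -c "
from h import *
go(520,20,190,82)"
```

```text
offset [0.4744, -0.0618, 0.013] dr [-0.03, -0.06, -26.93] rows>= 11.5
```

>>> play_rows:
  fingers: [1,1,1,1,1]
  offset:
    - [0.474,-0.062,0.013]
    - [0.474,-0.062,0.013]
    - [0.474,-0.062,0.013]
    - [0.474,-0.062,0.013]
    - [0.474,-0.062,0.013]
  dr:
    - [0,0,-27]
    - [0,0,-27]
    - [0,0,-27]
    - [0,0,-27]
    - [0,0,-27]

```text
t: 1.03
position: [395.0, -219.4, 197.3]
ee_rot: [0.753, 0.659, 0.0, -0.0]
wrist_force: [0.6, -1.1, 0.2]
width: 87.3
```

```bash
python3 -c "
from h import *
go(520,20,190,82)"
```

```text
offset [0.2538, 0.0921, 0.0076] dr [0.02, -0.05, 0.37] rows>= 6.5
```

>>> play_rows:
  fingers: [1,1,1,1,1]
  offset:
    - [0.254,0.092,0.008]
    - [0.254,0.092,0.008]
    - [0.254,0.092,0.008]
    - [0.254,0.092,0.008]
    - [0.254,0.092,0.008]
  dr:
    - [0,0,0]
    - [0,0,0]
    - [0,0,0]
    - [0,0,0]
    - [0,0,0]

```text
t: 1.45
position: [491.1, -34.3, 191.5]
ee_rot: [0.753, 0.659, 0.001, 0.0]
wrist_force: [0.2, -1.4, 1.0]
width: 87.0
```

>>> play_rows:
  fingers: [1,1]
  offset:
    - [0.065,0.024,0]
    - [0.065,0.024,0]
  dr:
    - [0,0,0]
    - [0,0,0]

```text
t: 1.62
position: [524.2, 30.2, 191.5]
ee_rot: [0.752, 0.659, 0.001, -0.0]
wrist_force: [0.4, -0.7, 0.2]
width: 87.0
```

```bash
python3 -c "
from h import *
st()
c=cam('wrist'); cv2.imwrite('pics/w1.png',c['im']); np.save('w1.npy',c,allow_pickle=True)"
```

```text
t 1.62 pos [524.2  30.2 191.5] yaw 82.47 width 87.0 F [ 0.4 -0.7  0.2] M [-0.01 -0.07  0.02] j [-0.09 -0.01  1.81  0.    1.34  0.04]
```

View pics/w1.png

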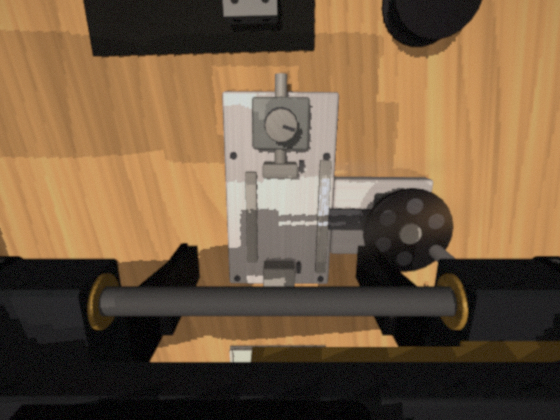

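The wrist view shows the gauge plate with corners near (225,93), (338,93), (328,283) and (233,281). The thimble top is at (281,124) and the wheel centre at about (410,233). I'll zoom to pick centres.

```bash
python3 -c "
from h import *
im=cv2.imread('pics/w1.png')
cv2.imwrite('pics/w1c.png',cv2.resize(im[80:290,205:470],None,fx=3,fy=2.857*1.0+.143,interpolation=cv2.INTER_CUBIC)[:600])
"
```

```text
(no output)
```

View pics/w1c.png

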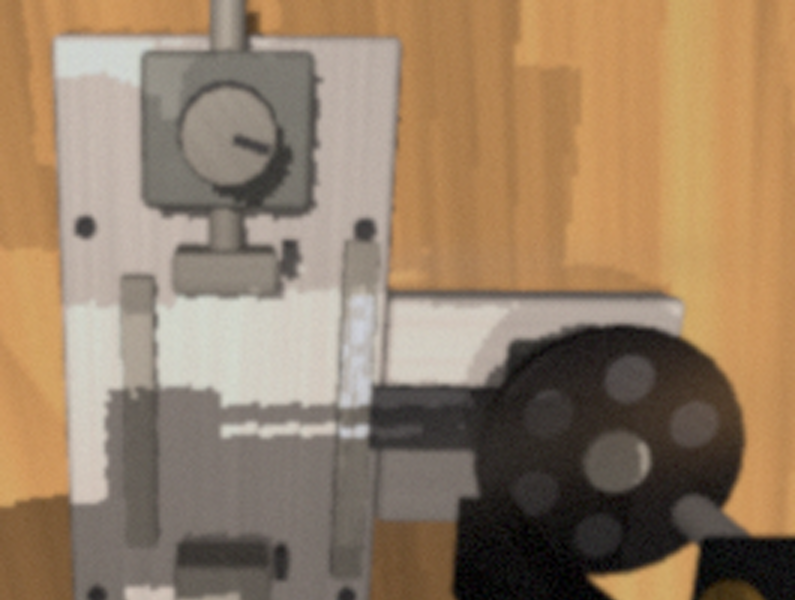

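```bash
python3 -c "
from h import *
c=np.load('w1.npy',allow_pickle=True).item()
k=lambda u,v:(u/3+205,v/3+80)
P={}
for n,uv,z in [('thim',(229,135),85),('wheel',(614.3,458),65),('hub',(617,461),67),('TL',(55,40),20),('TR',(400,40),20),('L2',(75,600),20),('R2',(372,600),20),('f1',(155,280),26),('f2',(158,545),26),('p1',(345,240),26),('p2',(331,575),26),('s1',(85,227),20),('s2',(365,230),20),('s3',(97,594),20),('s4',(347,594),20),('jaw1',(272,251),42),('jaw2',(175,251),42),('jaw1f',(276,293),42),('jaw2f',(174,293),42),('anv1f',(178,546),42),('anv2f',(268,546),42)]:
    P[n]=ray(c,k(*uv),z)[0][:2]; print(n,np.round(P[n],1))
ang=lambda a,b:np.degrees(np.arctan2(*(P[b]-P[a])[::-1]))
print('y-dir: left',ang('L2','TL')-90,'right',ang('R2','TR')-90,'fence',ang('f2','f1')-90,'push',ang('p2','p1')-90,'s',ang('s3','s1')-90,ang('s4','s2')-90,'x:',ang('s1','s2'),ang('s3','s4'),ang('TL','TR'),ang('jaw2','jaw1'))
d=P['thim']-P['wheel']; print('thim-wheel',np.linalg.norm(d),'exp',np.hypot(130,104)); 
a=np.arctan2(d[1],d[0])-np.arctan2(104,-130); print('yaw from pair',np.degrees(a))
R=np.array([[np.cos(a),-np.sin(a)],[np.sin(a),np.cos(a)]])
b1=P['thim']-R@[0,104]; b2=P['wheel']-R@[130,0]; print('bed',b1,b2)
b=(b1+b2)/2
for n in P: print(n,np.round(R.T@(P[n]-b),1))
"
```

```text
thim [536.6  96.4]
wheel [650.9 -24.7]
hub [651.  -25.1]
TL [482.9 132.3]
TR [598.5 117.1]
L2 [453.1 -77.3]
R2 [571.1 -93. ]
f1 [504.7  47.8]
f2 [490.4 -54.9]
p1 [573.1  53.1]
p2 [555.5 -76.5]
s1 [482.2  68.9]
s2 [581.2  54.8]
s3 [462.3 -75.8]
s4 [561.4 -89. ]
jaw1 [546.5  55.2]
jaw2 [514.2  59.5]
jaw1f [546.2  40.8]
jaw2f [511.8  45.3]
anv1f [499.7 -48.6]
anv2f [532.6 -53. ]
y-dir: left -8.088109227730882 right -7.423848096954913 fence -7.914487210718704 push -7.7189967868571046 s -7.864993987828328 -7.826286716797512 x: -8.131298187610062 -7.564909827501563 -7.50041379614043 -7.522469414890026
thim-wheel 166.5477691614958 exp 166.48123017325406
yaw from pair -8.005021476549727
bed [522.13034181  -6.58935333] [522.17600519  -6.63775057]
thim [ -0. 104.]
wheel [130.  -0.]
hub [130.2  -0.3]
TL [-58.3 132.1]
TR [ 58.3 133.1]
L2 [-58.6 -79.6]
R2 [ 60.5 -78.7]
f1 [-24.9  51.4]
f2 [-24.7 -52.2]
p1 [42.1 66.2]
p2 [ 42.7 -64.6]
s1 [-50.   69.2]
s2 [49.9 69. ]
s3 [-49.7 -76.9]
s4 [ 50.3 -76.1]
jaw1 [15.5 64.6]
jaw2 [-17.1  64.4]
jaw1f [17.3 50.3]
jaw2f [-17.5  50. ]
anv1f [-16.4 -44.7]
anv2f [ 16.8 -44.5]
```

The gauge frame comes out consistently: bed centre (522.1, -6.6), yaw about -7.9°, and the pusher about 3 mm in. Next I look over the mat.

```bash
python3 -c "
from h import *
go(475,225,190,82)"
```

```text
offset [0.1832, -0.0751, 0.0023] dr [0.14, -0.26, 0.57] rows>= 4.7
```

>>> play_rows:
  fingers: [1,1,1,1,1]
  offset:
    - [0.183,-0.075,0.002]
    - [0.183,-0.075,0.002]
    - [0.183,-0.075,0.002]
    - [0.183,-0.075,0.002]
    - [0.183,-0.075,0.002]
  dr:
    - [0,0,0]
    - [0,0,0]
    - [0,0,0]
    - [0,0,0]
    - [0,0,0]

```text
t: 2.08
position: [474.0, 226.8, 190.2]
ee_rot: [0.751, 0.66, 0.003, -0.001]
wrist_force: [1.0, 0.5, 0.1]
width: 86.9
```

```bash
python3 -c "
from h import *
st()
c=cam('wrist'); cv2.imwrite('pics/w2.png',c['im']); np.save('w2.npy',c,allow_pickle=True)"
```

```text
t 2.08 pos [474.  226.8 190.2] yaw 82.58 width 86.9 F [1.  0.5 0.1] M [ 0.01 -0.09  0.01] j [ 0.29 -0.01  1.81  0.    1.34  0.42]
```

View pics/w2.png

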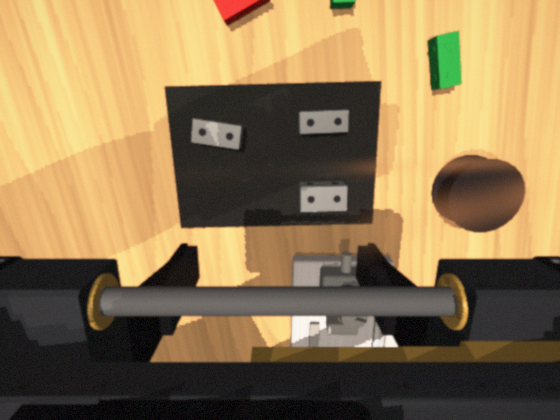

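The wrist view shows all three bars clearly, at (217,134), (324,122) and (324,198). I'll segment them.

```bash
cat >> h.py <<'E'
def bars(c,roi,base=3,thr=95,amin=500,show=None):
    """light-grey bar top faces inside roi (u0,v0,u1,v1); returns list of centre, yaw of long axis, length,width"""
    u0,v0,u1,v1=roi; hsv=cv2.cvtColor(c["im"],cv2.COLOR_BGR2HSV); m=((hsv[...,2]>thr)&(hsv[...,1]<70)).astype(np.uint8)
    k=np.zeros_like(m); k[v0:v1,u0:u1]=m[v0:v1,u0:u1]
    k=cv2.morphologyEx(k,cv2.MORPH_OPEN,np.ones((3,3)))
    cs,_=cv2.findContours(k,cv2.RETR_EXTERNAL,cv2.CHAIN_APPROX_NONE); out=[]
    for q in cs:
        if cv2.contourArea(q)<amin: continue
        for h in (22,24,26,28):
            P=ray(c,cv2.convexHull(q)[:,0],base+h)[:,:2].astype(np.float32)
            (cx,cy),(a,b),an=cv2.minAreaRect(P)
            if a<b: a,b,an=b,a,an+90
            if h==22 or abs(b+1-h)<best[0]:
                best=(abs(b+1-h),h,cx,cy,(an+90)%180-90,a,b,q[:,0].mean(0))
        out.append(best); print("px",np.round(best[7]),"h",best[1],"ctr %.1f %.1f yaw %.1f L %.1f W %.1f"%best[2:7])
    return out
E
python3 -c "
from h import *
c=np.load('w2.npy',allow_pickle=True).item()
bars(c,(180,90,372,222))
bars(c,(180,90,372,222),thr=120)"
```

```text
px [323. 198.] h 28 ctr 522.2 209.8 yaw -6.2 L 50.2 W 28.7
px [215. 133.] h 26 ctr 419.5 291.5 yaw -16.3 L 49.7 W 24.1
px [324. 121.] h 22 ctr 530.2 289.1 yaw -5.3 L 50.0 W 22.0
px [324. 198.] h 28 ctr 522.6 209.6 yaw -6.2 L 48.8 W 27.8
px [215. 133.] h 24 ctr 419.3 291.4 yaw -16.3 L 48.8 W 23.4
px [324. 121.] h 22 ctr 530.4 288.9 yaw -6.2 L 48.3 W 20.8
```

The bars are bar28 at (522,210), bar22 at (530,289) and, by its width, probably bar24 at (419.5,291.5). I take bar28 first.

```bash
cat >> h.py <<'E'
BED=np.array([522.1,-6.6]); BY=-7.9
def bed(x,y):
    a=np.radians(BY); return BED+np.array([[np.cos(a),-np.sin(a)],[np.sin(a),np.cos(a)]])@[x,y]
E
python3 -c "
from h import *
go(522.3,209.8,90,83.8);go(522.3,209.8,36,83.8)
print(bed(4,-34),bed(4,-2),bed(4,27))"
```

```text
offset [-0.0171, 0.0526, 0.1002] dr [0.04, -0.51, -1.02] rows>= 2.7
offset [-0.0176, 0.0526, 0.1541] dr [0.04, -0.51, -1.02] rows>= 3.9
[521.38892329 -40.82709993] [525.78714876  -9.13079711] [529.7730406   19.59397732]
```

>>> play_rows:
  fingers: [1,1,1,1,1]
  offset:
    - [-0.017,0.053,0.1]
    - [-0.017,0.053,0.1]
    - [-0.017,0.053,0.1]
    - [-0.0175,0.053,0.14]
    - [-0.0175,0.053,0.154]
  dr:
    - [0,-0.5,-1]
    - [0,-0.5,-1]
    - [0,-0.5,-1]
    - [0,-0.5,-1]
    - [0,-0.5,-1]
  newtons: 20

```text
t: 2.55
position: [519.7, 208.2, 30.6]
ee_rot: [0.745, 0.667, -0.003, -0.001]
wrist_force: [-0.3, -1.3, -0.8]
width: 87.2
```

```bash
python3 -c "
from h import *
st();go(522.3,209.8,36,83.8)"
```

```text
t 2.55 pos [519.7 208.2  30.6] yaw 83.74 width 87.2 F [-0.3 -1.3 -0.8] M [-0.03 -0.    0.02] j [ 0.24  0.27  1.83 -0.    1.05  0.35]
offset [0.0018, 0.0024, -0.0054] dr [-0.35, 0.15, -0.06] rows>= 0.1
```

>>> play_rows:
  fingers: [1,0,0,0,0]
  offset:
    - [0.002,0.002,-0.005]
    - [0.002,0.002,-0.005]
    - [0.002,0.002,-0.005]
    - [0.002,0.002,-0.005]
    - [0.002,0.002,-0.005]
  dr:
    - [-0.3,0,0]
    - [-0.3,0,0]
    - [-0.3,0,0]
    - [-0.3,0,0]
    - [-0.3,0,0]
  newtons: 20

```text
t: 2.97
position: [523.6, 210.4, 37.8]
ee_rot: [0.745, 0.667, 0.0, 0.001]
wrist_force: [-0.5, -0.0, -0.2]
width: 68.0
```

```bash
python3 -c "
from h import *
st()"
```

```text
t 2.97 pos [523.6 210.4  37.8] yaw 83.75 width 68.0 F [-0.5 -0.  -0.2] M [-0.05 -0.08  0.  ] j [ 0.24  0.26  1.82 -0.    1.06  0.35]
```

>>> play_rows:
  fingers: [0,0,0,0,0]
  offset:
    - [0,0,0.001]
    - [0,0,0.001]
    - [0,0,0.001]
    - [0,0,0.001]
    - [0,0,0.001]
  dr:
    - [0,0,0]
    - [0,0,0]
    - [0,0,0]
    - [0,0,0]
    - [0,0,0]

```text
t: 3.38
position: [523.6, 210.5, 36.9]
ee_rot: [0.745, 0.668, 0.001, 0.001]
wrist_force: [0.1, -0.6, -0.1]
width: 35.0
```

```bash
python3 -c "
from h import *
st();x,y=bed(4,-34);T=pose();go(x,y,110,82.1);go(x,y,60,82.1)"
```

```text
t 3.38 pos [523.6 210.5  36.9] yaw 83.75 width 35.0 F [ 0.1 -0.6 -0.1] M [-0.02 -0.08 -0.01] j [ 0.24  0.26  1.82 -0.    1.05  0.35]
offset [-0.2501, 0.0254, -0.0727] dr [0.17, 0.07, 1.65] rows>= 6.3
offset [-0.2501, 0.0252, -0.0227] dr [0.17, 0.07, 1.65] rows>= 6.1
```

The width went below 50 mm, so the bar isn't between the fingers lengthwise. I'll look.

```bash
python3 -c "
from h import *
c=cam('wrist'); t=cam('top'); s=cam('scene')
cv2.imwrite('pics/w3.png',c['im']); cv2.imwrite('pics/t3.png',np.hstack([cv2.resize(t['im'][180:320,90:290],None,fx=2,fy=2),cv2.resize(s['im'][110:250,250:450],None,fx=2,fy=2)]));st()"
```

```text
t 3.53 pos [523.5 210.4  36.7] yaw 83.75 width 22.9 F [-0.2 -0.5 -1.1] M [-0.03 -0.07 -0.  ] j [ 0.24  0.26  1.82 -0.    1.05  0.35]
```

View pics/w3.png

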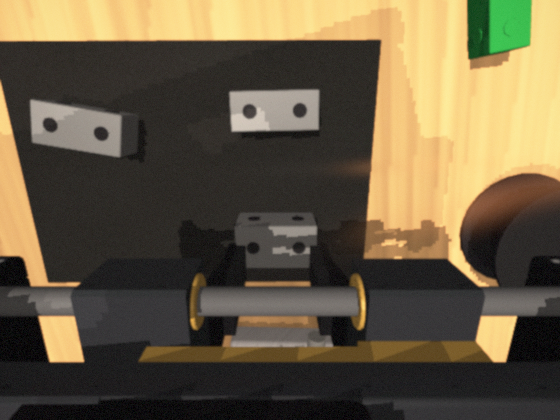

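View pics/t3.png

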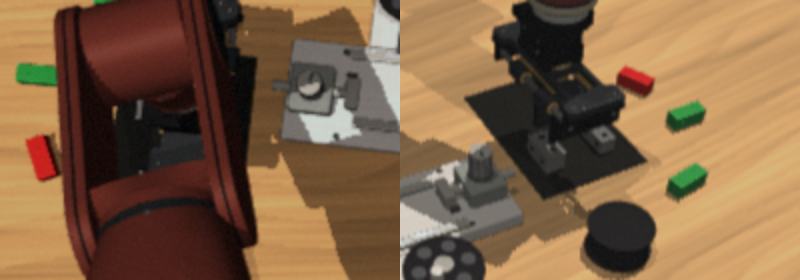

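```bash
python3 -c "
from h import *
st();c=cam('wrist'); st()
s=cam('scene')
cv2.imwrite('pics/w4.png',np.hstack([c['im'][180:400,150:410],cv2.resize(s['im'][130:210,290:390],None,fx=2.75,fy=2.75)]))
st()"
```

```text
t 3.53 pos [523.5 210.4  36.7] yaw 83.75 width 22.9 F [-0.2 -0.5 -1.1] M [-0.03 -0.07 -0.  ] j [ 0.24  0.26  1.82 -0.    1.05  0.35]
t 3.58 pos [523.5 210.4  36.7] yaw 83.75 width 19.3 F [ 0.3  0.4 -0.3] M [-0.01 -0.1  -0.03] j [ 0.24  0.26  1.82 -0.    1.05  0.35]
t 3.63 pos [523.5 210.4  36.7] yaw 83.75 width 15.4 F [ 0.4  0.3 -0.2] M [-0.   -0.12 -0.01] j [ 0.24  0.26  1.82 -0.    1.05  0.35]
```

View pics/w4.png

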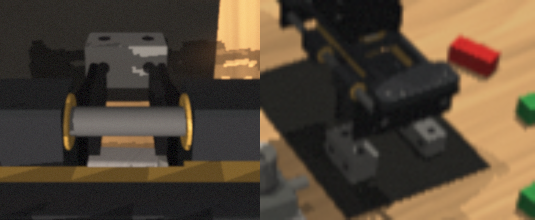

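```bash
python3 -c "
from h import *
c=cam('wrist');cv2.imwrite('pics/w5.png',cv2.resize(c['im'][80:300,200:400],None,fx=3,fy=2.7));st()
for uv in [(236,226),(316,226),(277,246),(232,262),(318,268)]: print(uv,np.round(ray(c,uv,31),1), np.round(ray(c,uv,3),1))
print(proj(c,[[522,210,31],[523.5,210.4,12],[523.5,210.4,31]]))
"
```

```text
t 3.68 pos [523.5 210.4  36.7] yaw 83.75 width 10.7 F [-0.6 -0.4  1. ] M [-0.02 -0.09  0.04] j [ 0.24  0.26  1.82 -0.    1.05  0.35]
(236, 226) [[500.5 225.9  31. ]] [[495.7 216.2   3. ]]
(316, 226) [[547.9 220.7  31. ]] [[550.4 210.2   3. ]]
(277, 246) [[523.4 210.4  31. ]] [[522.1 198.3   3. ]]
(232, 262) [[494.6 202.8  31. ]] [[488.9 189.5   3. ]]
(318, 268) [[547.1 192.9  31. ]] [[549.5 178.1   3. ]]
[[274.86164738 246.86844256]
 [277.14966212 234.4987    ]
 [277.24297441 246.01474496]]
```

View pics/w5.png

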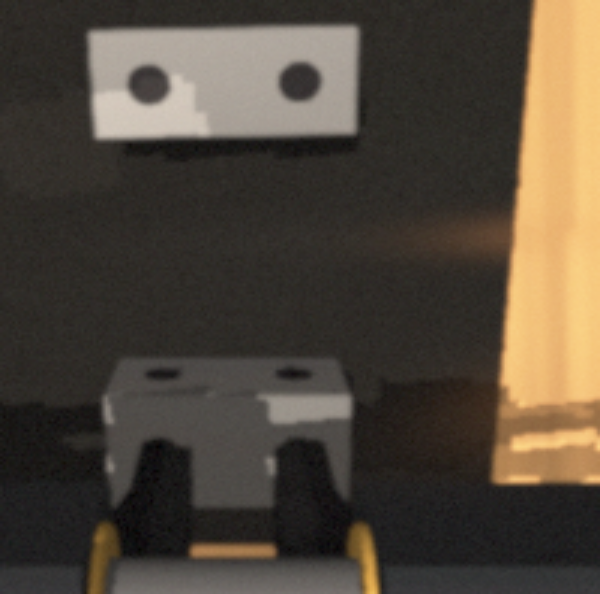

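```bash
python3 -c "
from h import *
c=cam('wrist');st()
bars(c,(0,40,380,180),thr=90)
s=cam('scene');cv2.imwrite('pics/s5.png',cv2.resize(s['im'][110:210,280:400],None,fx=5,fy=5,interpolation=cv2.INTER_CUBIC))
c0=np.load('w2.npy',allow_pickle=True).item(); 
"
```

```text
t 3.73 pos [523.6 210.5  36.7] yaw 83.75 width 7.3 F [-0.  -0.4 -0.3] M [-0.08 -0.13 -0.  ] j [ 0.24  0.26  1.82 -0.    1.05  0.35]
px [ 75. 128.] h 24 ctr 419.6 291.4 yaw -15.9 L 49.6 W 24.0
px [274. 110.] h 22 ctr 530.3 289.0 yaw -5.0 L 49.8 W 21.9
```

View pics/s5.png

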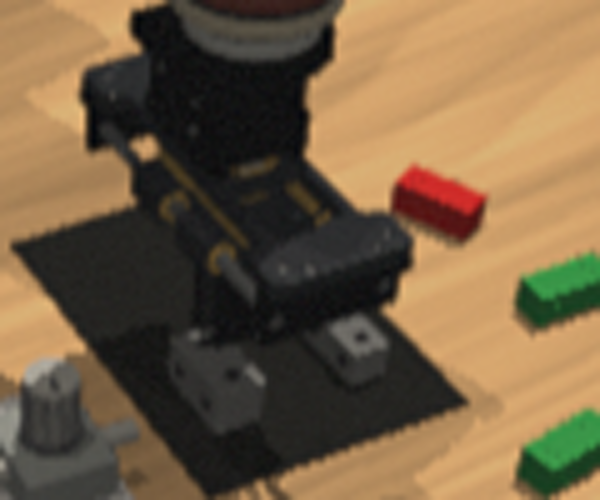

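```bash
python3 -c "
from h import *
T=pose();c=cam('wrist');s=cam('scene')
for x in (0,9.5):
  for z in (25,6,0,-20,-45):
    X=(T@[x,-4,z,1])[:3]; print(x,z,np.round(X),'wrist',np.round(proj(c,X)),'scene',np.round(proj(s,X)))
cv2.imwrite('pics/w6.png',cv2.resize(c['im'][180:400,180:380],None,fx=3,fy=2.7));st()
"
```

```text
0 25 [520. 211.  12.] wrist [[271. 234.]] scene [[322. 186.]]
0 6 [520. 211.  31.] wrist [[271. 246.]] scene [[323. 181.]]
0 0 [520. 211.  37.] wrist [[271. 250.]] scene [[323. 179.]]
0 -20 [520. 211.  57.] wrist [[270. 265.]] scene [[323. 173.]]
0 -45 [519. 211.  82.] wrist [[269. 290.]] scene [[324. 166.]]
9.5 25 [521. 220.  12.] wrist [[271. 221.]] scene [[325. 185.]]
9.5 6 [521. 220.  31.] wrist [[271. 231.]] scene [[326. 180.]]
9.5 0 [521. 220.  37.] wrist [[270. 235.]] scene [[326. 178.]]
9.5 -20 [521. 220.  57.] wrist [[270. 249.]] scene [[326. 172.]]
9.5 -45 [521. 220.  82.] wrist [[269. 272.]] scene [[327. 165.]]
t 3.88 pos [523.6 210.4  36.8] yaw 83.75 width 2.0 F [ 0.5 -0.   0.5] M [ 0.01 -0.06  0.  ] j [ 0.24  0.26  1.82 -0.    1.05  0.35]
```

View pics/w6.png

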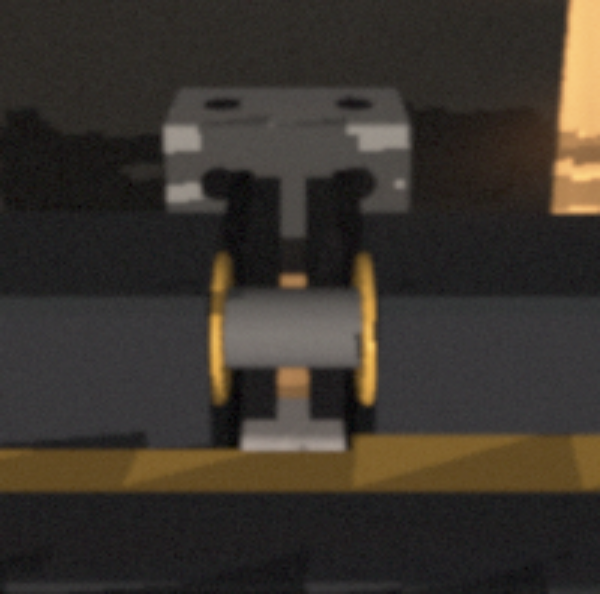

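The fingers closed above the bar: the bar hasn't moved, yet the wrist image puts the fingertips at a depth of about 175 mm, roughly 40 mm shorter than I assumed. I'll raise and open, then inspect the gripper's geometry from the scene camera.

>>> play_rows:
  fingers: [0.5,0.5,0.5,0.5,0.5]
  offset:
    - [0,0,-0.04]
    - [0,0,-0.08]
    - [0,0,-0.1]
    - [0,0,-0.1]
    - [0,0,-0.1]
  dr:
    - [0,0,0]
    - [0,0,0]
    - [0,0,0]
    - [0,0,0]
    - [0,0,0]

```text
t: 4.3
position: [524.6, 210.9, 138.5]
ee_rot: [0.745, 0.668, 0.002, 0.002]
wrist_force: [-0.4, -0.4, -0.4]
width: 27.2
```

```bash
python3 -c "
from h import *
st();T=pose();s=cam('scene');c=cam('wrist')
im=s['im'].copy()
u0,v0=250,40
z=cv2.resize(im[v0:v0+150,u0:u0+170],None,fx=4,fy=4,interpolation=cv2.INTER_CUBIC)
for tz,col in ((25,(0,0,255)),(6,(0,255,255)),(0,(0,255,0)),(-45,(255,0,0))):
  p=proj(s,(T@[0,0,tz,1])[:3])[0]; q=((p-[u0,v0])*4).astype(int); print(tz,p); cv2.circle(z,tuple(int(v) for v in q),4,col,1)
cv2.imwrite('pics/s7.png',z); cv2.imwrite('pics/w7.png',c['im']); st()
"
```

```text
t 4.30 pos [524.6 210.9 138.5] yaw 83.75 width 27.2 F [-0.4 -0.4 -0.4] M [-0.03 -0.04  0.01] j [ 0.24  0.13  1.76 -0.    1.24  0.35]
25 [326.19477809 157.00450395]
6 [326.78574233 150.75808167]
0 [326.97586299 148.74852868]
-45 [328.45823475 133.08003418]
t 4.40 pos [522.4 210.3 135.4] yaw 83.75 width 35.0 F [-0.2 -0.3 -0.5] M [-0.07 -0.08 -0.  ] j [ 0.24  0.14  1.76 -0.    1.24  0.35]
```

View pics/s7.png

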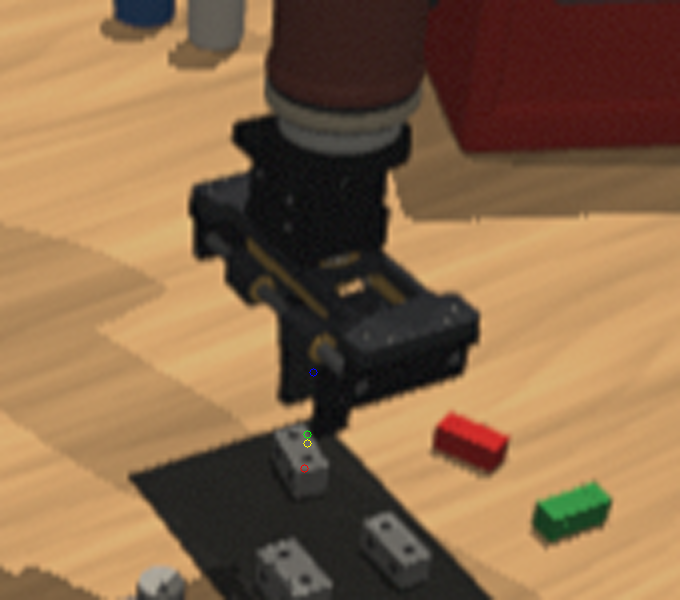

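View pics/w7.png

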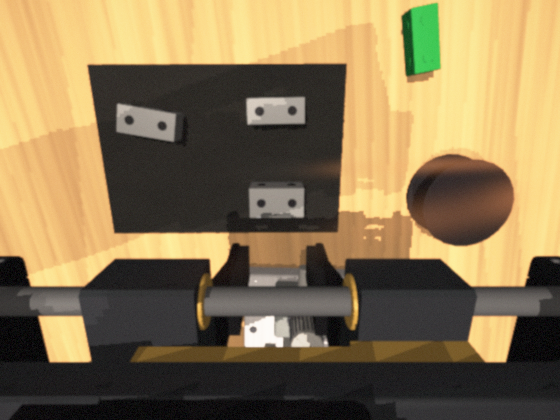

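The scene picture shows the fingertips ending about 40 mm behind where the stated TCP puts them. I'll settle the fingers and measure the tip offset from the gap in the wrist image.

>>> play_rows:
  fingers: [0.5,0.5,0.5,0.5,0.5]
  offset:
    - [0,0,0]
    - [0,0,0]
    - [0,0,0]
    - [0,0,0]
    - [0,0,0]
  dr:
    - [0,0,0]
    - [0,0,0]
    - [0,0,0]
    - [0,0,0]
    - [0,0,0]

```text
t: 4.82
position: [522.1, 210.3, 134.8]
ee_rot: [0.745, 0.668, -0.001, 0.001]
wrist_force: [0.7, -0.2, -0.2]
width: 43.2
```

```bash
python3 -c "
from h import *
st();c=cam('wrist');st()
cv2.imwrite('pics/w8.png',cv2.resize(c['im'][225:385,190:370],None,fx=4,fy=3.75,interpolation=cv2.INTER_CUBIC))
"
```

```text
t 4.82 pos [522.1 210.3 134.8] yaw 83.75 width 43.2 F [ 0.7 -0.2 -0.2] M [-0.   -0.08  0.01] j [ 0.24  0.14  1.76 -0.    1.24  0.35]
t 4.87 pos [522.3 210.3 135.1] yaw 83.75 width 43.4 F [-0.4 -0.6  0.6] M [ 0.02 -0.05  0.02] j [ 0.24  0.14  1.76 -0.    1.24  0.35]
```

View pics/w8.png

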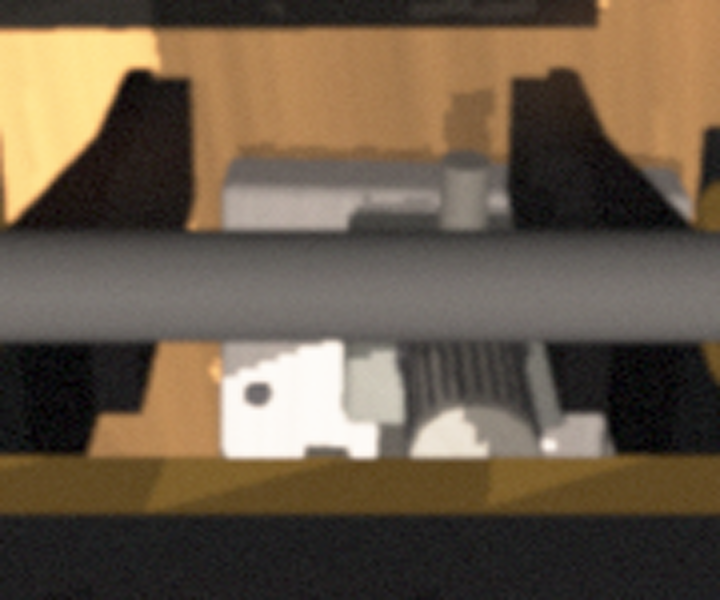

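The tip sits at tool z ≈ -14.7 instead of +25. The image, the scene view and the missed grasp all agree on this, so I'll shift all heights by 40 mm and confirm by touching the mat gently.

>>> play_rows:
  fingers: [0.8,0.8,0.8,0.8,0.8]
  offset:
    - [0,0,0.03]
    - [0,0,0.06]
    - [0,0,0.085]
    - [0,0,0.095]
    - [0,0,0.1]
  dr:
    - [0,0,0]
    - [0,0,0]
    - [0,0,0]
    - [0,0,0]
    - [0,0,0]

```text
t: 5.28
position: [520.6, 209.7, 32.9]
ee_rot: [0.745, 0.668, -0.002, -0.0]
wrist_force: [0.8, 0.9, -1.0]
width: 66.2
```

>>> play_rows:
  fingers: [0.8,0.8,0.8,0.8,0.8]
  offset:
    - [0,0,0.01]
    - [0,0,0.02]
    - [0,0,0.03]
    - [0,0,0.034]
    - [0,0,0.034]
  dr:
    - [0,0,0]
    - [0,0,0]
    - [0,0,0]
    - [0,0,0]
    - [0,0,0]

```text
t: 5.7
position: [519.7, 209.4, -2.1]
ee_rot: [0.745, 0.667, -0.003, -0.0]
wrist_force: [-0.2, -0.9, -0.1]
width: 69.7
```

```bash
python3 -c "
from h import *
st();go(522.3,209.8,-4,83.8)
"
```

```text
t 5.70 pos [519.7 209.4  -2.1] yaw 83.75 width 69.7 F [-0.2 -0.9 -0.1] M [-0.09 -0.11  0.04] j [ 0.24  0.32  1.84 -0.    0.99  0.35]
offset [0.0007, 0.0025, 0.0019] dr [-0.29, 0.24, -0.05] rows>= 0.1
```

>>> play_rows:
  fingers: [0.8,0.8,0.8]
  offset:
    - [0.001,0.0025,0.003]
    - [0.001,0.0025,0.006]
    - [0.001,0.0025,0.007]
  dr:
    - [-0.3,0,0]
    - [-0.3,0,0]
    - [-0.3,0,0]

```text
t: 5.95
position: [522.5, 210.1, -9.1]
ee_rot: [0.745, 0.668, -0.001, 0.002]
wrist_force: [0.7, 0.0, 0.4]
width: 69.5
```

>>> play_rows:
  fingers: [0.8,0.8]
  offset:
    - [0,0,0.002]
    - [0,0,0.003]
  dr:
    - [0,0,0]
    - [0,0,0]

```text
t: 6.12
position: [522.9, 210.3, -10.9]
ee_rot: [0.745, 0.668, -0.001, 0.002]
wrist_force: [-7.3, -1.4, 17.6]
width: 70.0
```

```bash
python3 -c "
from h import *
st()"
```

```text
t 6.12 pos [522.9 210.3 -10.9] yaw 83.76 width 70.0 F [-7.3 -1.4 17.6] M [-0.35  1.35 -0.01] j [ 0.24  0.34  1.83 -0.    0.97  0.36]
```

Contact with the mat came at TCP z ≈ -10.7, so the tips are 13.7 mm above the TCP. I raise to 8 mm above the mat and grip.

>>> play_rows:
  fingers: [0.8,0.8,0,0,0]
  offset:
    - [0,0,-0.006]
    - [0,0,-0.0085]
    - [0,0,-0.0085]
    - [0,0,-0.0085]
    - [0,0,-0.0085]
  dr:
    - [0,0,0]
    - [0,0,0]
    - [0,0,0]
    - [0,0,0]
    - [0,0,0]
  newtons: 20

```text
t: 6.53
position: [522.7, 210.3, -2.5]
ee_rot: [0.745, 0.668, -0.001, 0.002]
wrist_force: [0.3, -0.9, -0.6]
width: 57.0
```

>>> play_rows:
  fingers: [0,0,0,0]
  offset:
    - [0,0,0]
    - [0,0,0]
    - [0,0,0]
    - [0,0,0]
  dr:
    - [0,0,0]
    - [0,0,0]
    - [0,0,0]
    - [0,0,0]

```text
t: 6.87
position: [522.5, 210.2, -2.8]
ee_rot: [0.745, 0.668, -0.002, 0.001]
wrist_force: [-0.0, -0.5, -0.9]
width: 49.8
```

```bash
python3 -c "
from h import *
st();x,y=bed(4,-34);go(x,y,80,82.1)"
```

```text
t 6.87 pos [522.5 210.2  -2.8] yaw 83.76 width 49.8 F [-0.  -0.5 -0.9] M [ 0.   -0.11 -0.01] j [ 0.25  0.33  1.83 -0.    0.98  0.36]
offset [-0.25, 0.0262, -0.0817] dr [0.01, 0.24, 1.66] rows>= 6.3
```

Gripped (width 49.8). I lift above the thimble and carry it to the bed.

>>> play_rows:
  fingers: [0,0,0,0,0]
  offset:
    - [0,0,-0.035]
    - [0,0,-0.075]
    - [0,0.002,-0.11]
    - [-0.035,0.004,-0.115]
    - [-0.075,0.008,-0.115]
  dr:
    - [0,0,0]
    - [0,0,0]
    - [0,0,0]
    - [0,0,1]
    - [0,0,1.7]

```text
t: 7.28
position: [525.1, 136.7, 116.8]
ee_rot: [0.753, 0.658, 0.002, 0.003]
wrist_force: [1.0, -1.6, -0.5]
width: 50.1
```

```bash
python3 -c "
from h import *
st();x,y=bed(4,-34);go(x,y,110,82.1)"
```

```text
t 7.28 pos [525.1 136.7 116.8] yaw 82.26 width 50.1 F [ 1.  -1.6 -0.5] M [-0.06 -0.13  0.02] j [ 0.11  0.1   1.84 -0.    1.19  0.25]
offset [-0.1764, 0.0202, 0.0072] dr [0.45, 0.1, 0.16] rows>= 4.3
```

>>> play_rows:
  fingers: [0,0,0,0,0]
  offset:
    - [-0.04,0.005,0]
    - [-0.08,0.01,0]
    - [-0.12,0.014,0.003]
    - [-0.16,0.019,0.006]
    - [-0.176,0.02,0.007]
  dr:
    - [0.4,0,0]
    - [0.4,0,0]
    - [0.4,0,0]
    - [0.4,0,0]
    - [0.4,0,0]

```text
t: 7.7
position: [520.8, -44.7, 110.0]
ee_rot: [0.754, 0.657, -0.001, 0.002]
wrist_force: [1.1, -0.3, -0.7]
width: 49.7
```

```bash
python3 -c "
from h import *
st();x,y=bed(4,-34);go(x,y,20,82.1)"
```

```text
t 7.70 pos [520.8 -44.7 110. ] yaw 82.11 width 49.7 F [ 1.1 -0.3 -0.7] M [-0.07 -0.09 -0.01] j [-0.23  0.07  1.89 -0.    1.18 -0.1 ]
offset [0.0043, -0.0001, 0.09] dr [0.06, 0.2, 0.01] rows>= 2.2
```

>>> play_rows:
  fingers: [0,0,0,0,0]
  offset:
    - [0.003,0,0.02]
    - [0.003,0,0.045]
    - [0.003,0,0.06]
    - [0.003,0,0.063]
    - [0.003,0,0.063]
  dr:
    - [0,0,0]
    - [0,0,0]
    - [0,0,0]
    - [0,0,0]
    - [0,0,0]

```text
t: 8.12
position: [520.0, -41.8, 45.7]
ee_rot: [0.754, 0.657, -0.002, 0.0]
wrist_force: [-0.3, -1.2, -1.4]
width: 49.6
```

```bash
python3 -c "
from h import *
st();x,y=bed(4,-34);go(x,y,14.5,82.1)"
```

```text
t 8.12 pos [520.  -41.8  45.7] yaw 82.10 width 49.6 F [-0.3 -1.2 -1.4] M [ 0.02 -0.05  0.03] j [-0.23  0.16  1.93 -0.    1.06 -0.09]
offset [0.0012, 0.0014, 0.0312] dr [-0.12, 0.18, 0.0] rows>= 0.8
```

>>> play_rows:
  fingers: [0,0,0,0,0]
  offset:
    - [0.001,0.001,0.01]
    - [0.001,0.001,0.02]
    - [0.001,0.001,0.027]
    - [0.001,0.001,0.03]
    - [0.001,0.001,0.03]
  dr:
    - [0,0,0]
    - [0,0,0]
    - [0,0,0]
    - [0,0,0]
    - [0,0,0]

```text
t: 8.53
position: [520.5, -40.8, 14.9]
ee_rot: [0.754, 0.657, -0.002, -0.0]
wrist_force: [0.1, -0.3, -0.5]
width: 50.2
```

```bash
python3 -c "
from h import *
st();x,y=bed(4,-34);go(x,y,14.5,82.1)"
```

```text
t 8.53 pos [520.5 -40.8  14.9] yaw 82.12 width 50.2 F [ 0.1 -0.3 -0.5] M [-0.01 -0.09  0.03] j [-0.23  0.21  1.93 -0.    1.   -0.09]
offset [0.0001, 0.0009, 0.0004] dr [-0.19, 0.18, 0.02] rows>= 0.0
```

>>> play_rows:
  fingers: [0,0,0.75,0.75,0.75]
  offset:
    - [0,0,0.001]
    - [0,0,0.001]
    - [0,0,0.001]
    - [0,0,0.001]
    - [0,0,0]
  dr:
    - [0,0,0]
    - [0,0,0]
    - [0,0,0]
    - [0,0,0]
    - [0,0,0]

```text
t: 8.95
position: [520.5, -40.8, 15.0]
ee_rot: [0.754, 0.657, -0.002, -0.0]
wrist_force: [0.1, -0.3, 0.1]
width: 61.4
```

>>> play_rows:
  fingers: [0.85,0.85,0.85,0.85,0.85]
  offset:
    - [0,0,-0.005]
    - [0,0,-0.03]
    - [0,0,-0.07]
    - [0,0,-0.11]
    - [0,0,-0.14]
  dr:
    - [0,0,0]
    - [0,0,0]
    - [0,0,0]
    - [0,0,0]
    - [0,0,0]

```text
t: 9.37
position: [521.9, -40.6, 158.8]
ee_rot: [0.754, 0.657, -0.001, 0.001]
wrist_force: [1.9, -0.5, 0.1]
width: 73.2
```

```bash
python3 -c "
from h import *
st();go(475,225,190,82)"
```

```text
t 9.37 pos [521.9 -40.6 158.8] yaw 82.11 width 73.2 F [ 1.9 -0.5  0.1] M [ 0.02 -0.16 -0.02] j [-0.23  0.02  1.84 -0.    1.28 -0.09]
offset [0.2566, -0.0829, -0.0321] dr [-0.01, 0.19, 0.11] rows>= 6.5
```

```bash
python3 -c "
from h import *
go(500,240,140,83)"
```

```text
offset [0.275, -0.0602, 0.0179] dr [-0.01, 0.19, -0.89] rows>= 6.8
```

>>> play_rows:
  fingers: [0.85,0.85,0.85,0.85,0.85]
  offset:
    - [0.275,-0.06,0.018]
    - [0.275,-0.06,0.018]
    - [0.275,-0.06,0.018]
    - [0.275,-0.06,0.018]
    - [0.275,-0.06,0.018]
  dr:
    - [0,0,-1]
    - [0,0,-1]
    - [0,0,-1]
    - [0,0,-1]
    - [0,0,-1]

```text
t: 9.78
position: [505.3, 168.8, 144.6]
ee_rot: [0.748, 0.663, -0.001, 0.001]
wrist_force: [1.3, -0.3, -0.1]
width: 74.2
```

>>> play_rows:
  fingers: [0.85,0.85,0.85]
  offset:
    - [0.04,-0.009,0.003]
    - [0.07,-0.015,0.005]
    - [0.07,-0.015,0.005]
  dr:
    - [0,0,0]
    - [0,0,0]
    - [0,0,0]

```text
t: 10.03
position: [497.5, 245.4, 139.7]
ee_rot: [0.747, 0.665, 0.0, 0.0]
wrist_force: [-0.2, -0.7, 0.6]
width: 74.0
```

```bash
python3 -c "
from h import *
st();c=cam('wrist');cv2.imwrite('pics/w9.png',c['im']);bars(c,(0,60,420,230),thr=90)"
```

```text
t 10.03 pos [497.5 245.4 139.7] yaw 83.36 width 74.0 F [-0.2 -0.7  0.6] M [-0.04 -0.07  0.03] j [ 0.32  0.11  1.78 -0.    1.25  0.43]
px [184. 159.] h 26 ctr 419.9 291.8 yaw -16.1 L 49.6 W 24.3
px [308. 147.] h 24 ctr 530.1 289.5 yaw -4.9 L 49.8 W 22.0
```

View pics/w9.png

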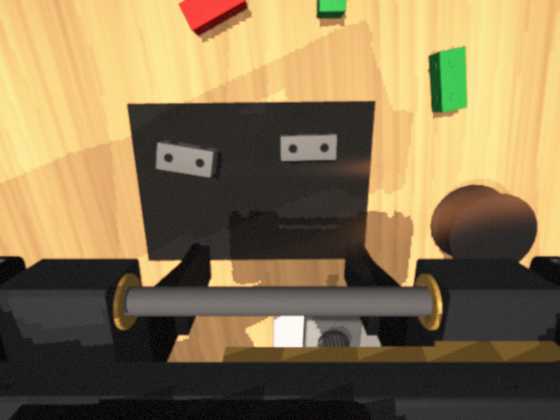

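Both bars are unmoved. I take the 24 mm bar next.

```bash
python3 -c "
from h import *
go(419.7,291.6,60,73.9);go(419.7,291.6,-2.8,73.9)"
```

```text
offset [0.0396, -0.0835, 0.0794] dr [0.06, 0.14, 9.45] rows>= 2.9
offset [0.0398, -0.0836, 0.1422] dr [0.06, 0.14, 9.45] rows>= 4.1
```

>>> play_rows:
  fingers: [0.85,0.85,0.85,0.85,0.85]
  offset:
    - [0.013,-0.028,0.027]
    - [0.027,-0.056,0.053]
    - [0.04,-0.0835,0.08]
    - [0.04,-0.0835,0.1]
    - [0.04,-0.0835,0.105]
  dr:
    - [0,0,4]
    - [0,0,7]
    - [0,0,9.4]
    - [0,0,9.4]
    - [0,0,9.4]

```text
t: 10.5
position: [416.2, 290.1, 31.1]
ee_rot: [0.798, 0.602, -0.004, 0.001]
wrist_force: [-0.1, -1.2, 0.8]
width: 73.8
```

```bash
python3 -c "
from h import *
st();go(419.7,291.6,-2.8,73.9)"
```

```text
t 10.50 pos [416.2 290.1  31.1] yaw 74.03 width 73.8 F [-0.1 -1.2  0.8] M [-0.02 -0.06 -0.03] j [ 0.46  0.15  1.96 -0.    1.03  0.74]
offset [0.0026, 0.0031, 0.0338] dr [-0.18, 0.4, 0.13] rows>= 0.8
```

>>> play_rows:
  fingers: [0.85,0.85,0.85,0.85,0.85]
  offset:
    - [0.0025,0.003,0.012]
    - [0.0025,0.003,0.024]
    - [0.0025,0.003,0.031]
    - [0.0025,0.003,0.034]
    - [0.0025,0.003,0.034]
  dr:
    - [-0.2,0.4,0]
    - [-0.2,0.4,0]
    - [-0.2,0.4,0]
    - [-0.2,0.4,0]
    - [-0.2,0.4,0]

```text
t: 10.92
position: [419.9, 290.9, -3.2]
ee_rot: [0.799, 0.602, -0.0, 0.0]
wrist_force: [0.0, -0.2, 0.1]
width: 73.7
```

>>> play_rows:
  fingers: [0,0,0,0,0]
  offset:
    - [0,0,0]
    - [0,0,0]
    - [0,0,0]
    - [0,0,0]
    - [0,0,0]
  dr:
    - [0,0,0]
    - [0,0,0]
    - [0,0,0]
    - [0,0,0]
    - [0,0,0]
  newtons: 20

```text
t: 11.33
position: [420.3, 291.1, -2.7]
ee_rot: [0.799, 0.602, 0.0, 0.0]
wrist_force: [-0.3, 1.5, 1.3]
width: 49.7
```

>>> play_rows:
  fingers: [0,0]
  offset:
    - [0,0,0]
    - [0,0,0]
  dr:
    - [0,0,0]
    - [0,0,0]

```text
t: 11.5
position: [420.3, 291.2, -2.6]
ee_rot: [0.799, 0.602, 0.0, 0.0]
wrist_force: [0.2, -1.0, -0.4]
width: 50.0
```

```bash
python3 -c "
from h import *
st();x,y=bed(4,-2);go(x,y,110,82.1)"
```

```text
t 11.50 pos [420.3 291.2  -2.6] yaw 73.99 width 50.0 F [ 0.2 -1.  -0.4] M [ 0.03 -0.11 -0.01] j [ 0.45  0.22  1.97 -0.    0.96  0.73]
offset [-0.2595, 0.1843, -0.1125] dr [0.04, -0.0, -8.11] rows>= 8.1
```

>>> play_rows:
  fingers: [0,0,0,0,0]
  offset:
    - [0,0,-0.035]
    - [0,0,-0.075]
    - [-0.005,0.004,-0.11]
    - [-0.035,0.025,-0.115]
    - [-0.07,0.05,-0.115]
  dr:
    - [0,0,0]
    - [0,0,0]
    - [0,0,-1]
    - [0,0,-3]
    - [0,0,-5]

```text
t: 11.92
position: [451.0, 213.0, 116.6]
ee_rot: [0.77, 0.638, 0.004, 0.002]
wrist_force: [1.9, -0.2, -0.7]
width: 50.0
```

```bash
python3 -c "
from h import *
st();x,y=bed(4,-2);go(x,y,110,82.1)"
```

```text
t 11.92 pos [451.  213.  116.6] yaw 79.34 width 50.0 F [ 1.9 -0.2 -0.7] M [-0.07 -0.14  0.03] j [ 0.28 -0.    1.95  0.    1.19  0.47]
offset [-0.2045, 0.1146, 0.0067] dr [0.44, -0.22, -2.76] rows>= 5.6
```

>>> play_rows:
  fingers: [0,0,0,0,0]
  offset:
    - [-0.036,0.02,0.001]
    - [-0.072,0.04,0.002]
    - [-0.108,0.06,0.003]
    - [-0.144,0.08,0.004]
    - [-0.18,0.1,0.005]
  dr:
    - [0.4,0,-1]
    - [0.4,0,-2]
    - [0.4,0,-2.7]
    - [0.4,0,-2.7]
    - [0.4,0,-2.7]

```text
t: 12.33
position: [516.2, 15.7, 111.8]
ee_rot: [0.754, 0.656, 0.002, -0.001]
wrist_force: [1.5, 0.8, -0.9]
width: 50.1
```

```bash
python3 -c "
from h import *
st();x,y=bed(4,-2);go(x,y,48,82.1)"
```

```text
t 12.33 pos [516.2  15.7 111.8] yaw 82.05 width 50.1 F [ 1.5  0.8 -0.9] M [ 0.02 -0.13  0.  ] j [-0.13  0.05  1.9   0.    1.19  0.01]
offset [-0.0235, 0.0129, 0.0637] dr [0.06, -0.22, -0.05] rows>= 1.7
```

>>> play_rows:
  fingers: [0,0,0,0,0]
  offset:
    - [-0.015,0.009,0.01]
    - [-0.0225,0.0125,0.03]
    - [-0.0235,0.013,0.05]
    - [-0.0235,0.013,0.06]
    - [-0.0235,0.013,0.062]
  dr:
    - [0,-0.2,0]
    - [0,-0.2,0]
    - [0,-0.2,0]
    - [0,-0.2,0]
    - [0,-0.2,0]

```text
t: 12.75
position: [523.6, -8.9, 47.1]
ee_rot: [0.755, 0.656, -0.001, -0.002]
wrist_force: [-0.9, -0.1, -0.5]
width: 49.9
```

```bash
python3 -c "
from h import *
st();x,y=bed(4,-2);go(x,y,14.6,82.1)"
```

```text
t 12.75 pos [523.6  -8.9  47.1] yaw 82.03 width 49.9 F [-0.9 -0.1 -0.5] M [ 0.   -0.03  0.01] j [-0.17  0.16  1.92  0.    1.06 -0.03]
offset [0.0, 0.0023, 0.0325] dr [-0.22, -0.04, -0.07] rows>= 0.8
```

>>> play_rows:
  fingers: [0,0,0,0,0]
  offset:
    - [0,0.002,0.01]
    - [0,0.002,0.02]
    - [0,0.002,0.028]
    - [0,0.002,0.0315]
    - [0,0.002,0.0325]
  dr:
    - [-0.2,0,0]
    - [-0.2,0,0]
    - [-0.2,0,0]
    - [-0.2,0,0]
    - [-0.2,0,0]

```text
t: 13.17
position: [525.2, -8.7, 14.2]
ee_rot: [0.754, 0.656, -0.0, -0.001]
wrist_force: [-2.7, 0.7, 4.5]
width: 50.1
```

>>> play_rows:
  fingers: [0,0.75,0.75,0.75,0.75]
  offset:
    - [0,0,0.001]
    - [0,0,0.001]
    - [0,0,0.001]
    - [0,0,0.001]
    - [0,0,0]
  dr:
    - [0,0,0]
    - [0,0,0]
    - [0,0,0]
    - [0,0,0]
    - [0,0,0]

```text
t: 13.58
position: [525.2, -8.7, 14.2]
ee_rot: [0.754, 0.656, -0.0, -0.001]
wrist_force: [-0.4, -0.9, 0.3]
width: 63.4
```

>>> play_rows:
  fingers: [0.85,0.85,0.85,0.85,0.85]
  offset:
    - [0,0,-0.005]
    - [0,0,-0.03]
    - [0,0,-0.07]
    - [0,0,-0.11]
    - [0,0,-0.13]
  dr:
    - [0,0,0]
    - [0,0,0]
    - [0,0,0]
    - [0,0,0]
    - [0,0,0]

```text
t: 14.0
position: [527.7, -9.1, 149.7]
ee_rot: [0.754, 0.657, 0.002, 0.002]
wrist_force: [1.0, 0.2, 0.7]
width: 73.8
```

```bash
python3 -c "
from h import *
st();go(525,235,110,83.5)"
```

```text
t 14.00 pos [527.7  -9.1 149.7] yaw 82.07 width 73.8 F [1.  0.2 0.7] M [-0.04 -0.11  0.02] j [-0.17  0.03  1.84  0.    1.26 -0.03]
offset [0.2413, -0.0366, 0.0397] dr [0.31, -0.03, -1.43] rows>= 5.9
```

>>> play_rows:
  fingers: [0.85,0.85,0.85,0.85,0.85]
  offset:
    - [0.04,-0.006,0.003]
    - [0.08,-0.012,0.006]
    - [0.12,-0.018,0.01]
    - [0.16,-0.024,0.015]
    - [0.2,-0.03,0.02]
  dr:
    - [0.3,0,-0.5]
    - [0.3,0,-1]
    - [0.3,0,-1.5]
    - [0.3,0,-2]
    - [0.3,0,-2.5]

```text
t: 14.42
position: [525.8, 194.9, 130.4]
ee_rot: [0.74, 0.673, 0.001, 0.0]
wrist_force: [1.1, 0.6, 0.0]
width: 73.8
```

>>> play_rows:
  fingers: [0.85,0.85,0.85]
  offset:
    - [0.03,-0.005,0.003]
    - [0.035,-0.006,0.006]
    - [0.035,-0.006,0.006]
  dr:
    - [0,0,0]
    - [0,0,0]
    - [0,0,0]

```text
t: 14.67
position: [522.2, 232.3, 124.0]
ee_rot: [0.739, 0.674, 0.001, 0.0]
wrist_force: [-0.5, -0.4, 0.1]
width: 74.2
```

```bash
python3 -c "
from h import *
st();c=cam('wrist');cv2.imwrite('pics/w10.png',c['im']);b=bars(c,(180,60,400,230),thr=90)
for q in b: go(q[2],q[3],60,q[4]+90)"
```

```text
t 14.67 pos [522.2 232.3 124. ] yaw 84.77 width 74.2 F [-0.5 -0.4  0.1] M [-0.02 -0.07 -0.04] j [0.28 0.17 1.75 0.   1.22 0.37]
px [281. 137.] h 22 ctr 530.4 289.4 yaw -5.2 L 50.0 W 21.2
offset [0.0591, 0.0024, 0.0642] dr [0.05, -0.01, -0.09] rows>= 2.1
```

>>> play_rows:
  fingers: [0.85,0.85,0.85,0.85,0.85]
  offset:
    - [0.025,0.001,0.02]
    - [0.05,0.002,0.045]
    - [0.059,0.0025,0.07]
    - [0.059,0.0025,0.09]
    - [0.059,0.0025,0.095]
  dr:
    - [0,0,0]
    - [0,0,0]
    - [0,0,0]
    - [0,0,0]
    - [0,0,0]

```text
t: 15.13
position: [528.4, 287.0, 25.5]
ee_rot: [0.739, 0.673, -0.003, -0.001]
wrist_force: [-0.5, 0.2, -0.3]
width: 73.9
```

```bash
python3 -c "
from h import *
st();go(530.4,289.3,-2.8,84.8)"
```

```text
t 15.13 pos [528.4 287.   25.5] yaw 84.64 width 73.9 F [-0.5  0.2 -0.3] M [-0.05 -0.03 -0.04] j [ 0.37  0.36  1.72 -0.    1.07  0.46]
offset [0.0026, 0.0019, 0.0283] dr [-0.25, 0.18, -0.16] rows>= 0.7
```

>>> play_rows:
  fingers: [0.85,0.85,0.85,0.85,0.85]
  offset:
    - [0.0025,0.002,0.01]
    - [0.0025,0.002,0.02]
    - [0.0025,0.002,0.026]
    - [0.0025,0.002,0.028]
    - [0.0025,0.002,0.028]
  dr:
    - [-0.2,0.2,0]
    - [-0.2,0.2,0]
    - [-0.2,0.2,0]
    - [-0.2,0.2,0]
    - [-0.2,0.2,0]

```text
t: 15.55
position: [530.7, 288.8, -2.5]
ee_rot: [0.74, 0.673, -0.0, -0.0]
wrist_force: [-0.4, -0.2, 0.6]
width: 73.9
```

>>> play_rows:
  fingers: [0,0,0,0,0]
  offset:
    - [0,0,0]
    - [0,0,0]
    - [0,0,0]
    - [0,0,0]
    - [0,0,0]
  dr:
    - [0,0,0]
    - [0,0,0]
    - [0,0,0]
    - [0,0,0]
    - [0,0,0]
  newtons: 20

```text
t: 15.97
position: [530.9, 289.0, -2.0]
ee_rot: [0.74, 0.673, 0.0, -0.0]
wrist_force: [0.0, -0.6, 0.8]
width: 49.7
```

>>> play_rows:
  fingers: [0,0]
  offset:
    - [0,0,0]
    - [0,0,0]
  dr:
    - [0,0,0]
    - [0,0,0]

```text
t: 16.13
position: [531.0, 289.1, -1.9]
ee_rot: [0.74, 0.673, 0.0, -0.0]
wrist_force: [-0.1, 0.3, 0.1]
width: 50.2
```

```bash
python3 -c "
from h import *
st();x,y=bed(4,27);go(x,y,110,82.1)"
```

```text
t 16.13 pos [531.  289.1  -1.9] yaw 84.62 width 50.2 F [-0.1  0.3  0.1] M [-0.07 -0.06  0.06] j [0.37 0.41 1.72 0.   1.01 0.46]
offset [-0.2683, 0.0241, -0.1121] dr [-0.01, -0.04, 2.52] rows>= 7.0
```

>>> play_rows:
  fingers: [0,0,0,0,0]
  offset:
    - [0,0,-0.035]
    - [0,0,-0.075]
    - [-0.005,0,-0.11]
    - [-0.04,0.004,-0.115]
    - [-0.08,0.007,-0.115]
  dr:
    - [0,0,0]
    - [0,0,0]
    - [0,0,1]
    - [0,0,2]
    - [0,0,2.5]

```text
t: 16.55
position: [533.4, 210.3, 117.6]
ee_rot: [0.753, 0.658, 0.004, 0.002]
wrist_force: [1.4, -0.4, -1.3]
width: 49.4
```

```bash
python3 -c "
from h import *
st();x,y=bed(4,27);go(x,y,110,82.1)"
```

```text
t 16.55 pos [533.4 210.3 117.6] yaw 82.29 width 49.4 F [ 1.4 -0.4 -1.3] M [-0.03 -0.13  0.02] j [0.24 0.17 1.76 0.   1.2  0.37]
offset [-0.1895, 0.022, 0.007] dr [0.45, -0.25, 0.19] rows>= 4.6
```

>>> play_rows:
  fingers: [0,0,0,0,0]
  offset:
    - [-0.04,0.005,0]
    - [-0.08,0.01,0]
    - [-0.12,0.014,0.003]
    - [-0.16,0.019,0.006]
    - [-0.185,0.022,0.007]
  dr:
    - [0.4,-0.2,0]
    - [0.4,-0.2,0]
    - [0.4,-0.2,0]
    - [0.4,-0.2,0]
    - [0.4,-0.2,0]

```text
t: 16.97
position: [529.8, 20.8, 109.7]
ee_rot: [0.754, 0.657, 0.0, 0.0]
wrist_force: [0.8, -0.3, -0.7]
width: 50.0
```

```bash
python3 -c "
from h import *
st();x,y=bed(4,27);go(x,y,48,82.1)"
```

```text
t 16.97 pos [529.8  20.8 109.7] yaw 82.21 width 50.0 F [ 0.8 -0.3 -0.7] M [ 0.02 -0.09 -0.01] j [-0.11  0.09  1.87 -0.    1.18  0.03]
offset [-0.0012, 0.0001, 0.0617] dr [0.04, 0.02, 0.11] rows>= 1.5
```

>>> play_rows:
  fingers: [0,0,0,0,0]
  offset:
    - [0,0,0.02]
    - [0,0,0.04]
    - [0,0,0.056]
    - [0,0,0.06]
    - [0,0,0.06]
  dr:
    - [0,0,0]
    - [0,0,0]
    - [0,0,0]
    - [0,0,0]
    - [0,0,0]

```text
t: 17.38
position: [528.4, 20.9, 48.3]
ee_rot: [0.754, 0.657, -0.001, -0.001]
wrist_force: [-0.8, -0.2, -0.8]
width: 49.8
```

```bash
python3 -c "
from h import *
st();x,y=bed(4,27);go(x,y,15,82.1)"
```

```text
t 17.38 pos [528.4  20.9  48.3] yaw 82.20 width 49.8 F [-0.8 -0.2 -0.8] M [-0.01 -0.06 -0.01] j [-0.11  0.17  1.91 -0.    1.07  0.03]
offset [-0.0011, 0.0017, 0.0333] dr [-0.15, 0.02, 0.1] rows>= 0.8
```

>>> play_rows:
  fingers: [0,0,0,0,0]
  offset:
    - [-0.001,0.0015,0.01]
    - [-0.001,0.0015,0.02]
    - [-0.001,0.0015,0.028]
    - [-0.001,0.0015,0.032]
    - [-0.001,0.0015,0.033]
  dr:
    - [-0.2,0,0]
    - [-0.2,0,0]
    - [-0.2,0,0]
    - [-0.2,0,0]
    - [-0.2,0,0]

```text
t: 17.8
position: [529.1, 19.9, 14.7]
ee_rot: [0.753, 0.658, -0.0, -0.0]
wrist_force: [-3.6, 0.8, 8.0]
width: 50.4
```

>>> play_rows:
  fingers: [0,0.75,0.75,0.75,0.75]
  offset:
    - [0,0,0.001]
    - [0,0,0.001]
    - [0,0,0.001]
    - [0,0,0.001]
    - [0,0,0]
  dr:
    - [0,0,0]
    - [0,0,0]
    - [0,0,0]
    - [0,0,0]
    - [0,0,0]

```text
t: 18.22
position: [529.0, 20.0, 14.5]
ee_rot: [0.753, 0.658, -0.0, -0.0]
wrist_force: [-0.7, -0.5, -0.4]
width: 63.8
```

>>> play_rows:
  fingers: [0.85,0.85,0.85,0.85,0.85]
  offset:
    - [0,0,-0.005]
    - [0,0,-0.03]
    - [0,0,-0.07]
    - [0,0,-0.11]
    - [0,0,-0.13]
  dr:
    - [0,0,0]
    - [0,0,0]
    - [0,0,0]
    - [0,0,0]
    - [0,0,0]

```text
t: 18.63
position: [531.5, 19.8, 150.0]
ee_rot: [0.753, 0.658, 0.002, 0.002]
wrist_force: [1.9, -0.1, 0.2]
width: 73.8
```

```bash
python3 -c "
from h import *
st();x,y=bed(30,-10);go(x,y,160,82.1);c=cam('wrist');cv2.imwrite('pics/w11.png',c['im'])"
```

```text
t 18.63 pos [531.5  19.8 150. ] yaw 82.23 width 73.8 F [ 1.9 -0.1  0.2] M [-0.05 -0.17  0.03] j [-0.11  0.04  1.83 -0.    1.26  0.02]
offset [-0.0375, 0.0243, -0.0099] dr [0.32, 0.01, 0.13] rows>= 1.1
```

View pics/w11.png

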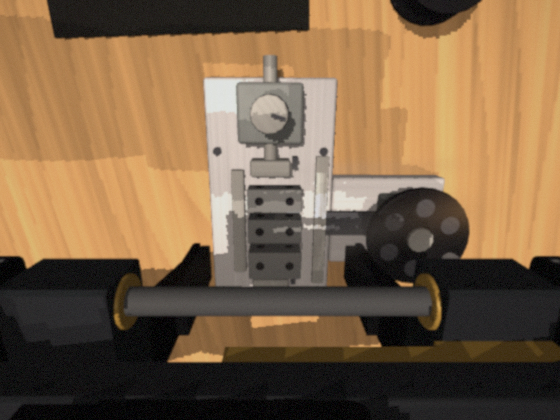

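All three bars lie side by side on the bed at rest, at pixels (274,200), (274,232) and (274,265). Next I look at the wheel and crank.

```bash
python3 -c "
from h import *
go(650,-105,150,82.1)"
```

```text
offset [-0.1077, 0.1321, 0.0047] dr [0.63, 0.0, 0.13] rows>= 4.1
```

>>> play_rows:
  fingers: [0.5,0.5,0.5,0.5,0.5]
  offset:
    - [-0.027,0.033,0.001]
    - [-0.054,0.066,0.002]
    - [-0.08,0.099,0.003]
    - [-0.105,0.13,0.004]
    - [-0.108,0.132,0.005]
  dr:
    - [0.5,0,0]
    - [0.5,0,0]
    - [0.5,0,0]
    - [0.5,0,0]
    - [0.5,0,0]

```text
t: 19.1
position: [652.8, -110.2, 149.0]
ee_rot: [0.754, 0.656, 0.001, 0.002]
wrist_force: [-0.7, 0.7, -0.3]
width: 49.1
```

```bash
python3 -c "
from h import *
st();c=cam('wrist');cv2.imwrite('pics/w12.png',c['im']);np.save('w12.npy',c,allow_pickle=True);st()"
```

```text
t 19.10 pos [ 652.8 -110.2  149. ] yaw 82.06 width 49.1 F [-0.7  0.7 -0.3] M [-0.01 -0.06  0.02] j [-0.29  0.35  1.48 -0.    1.3  -0.15]
t 19.15 pos [ 651.6 -109.3  148.5] yaw 82.04 width 47.1 F [-1.3 -0.7 -0.2] M [-0.01 -0.03 -0.05] j [-0.29  0.35  1.49 -0.    1.31 -0.15]
```

View pics/w12.png

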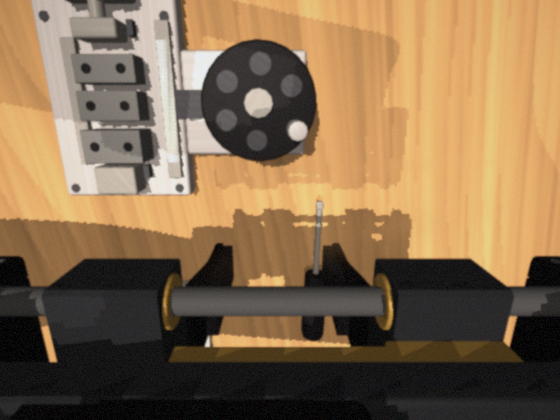

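The crank top is at about (298,130) and the wheel hub at (258,102). The screwdriver is below the tool, well under my tips.

```bash
python3 -c "
from h import *
c=np.load('w12.npy',allow_pickle=True).item()
g=cv2.cvtColor(c['im'],cv2.COLOR_BGR2GRAY); m=np.zeros_like(g); m[115:145,283:313]=(g[115:145,283:313]>120)*255
n,_,s,ce=cv2.connectedComponentsWithStats(m); print(s[1:],ce[1:])
P=ray(c,(298,130),99.5)[0]; H=ray(c,(258.5,102),68)[0]; W=np.array([650.9,-24.7]); print(P,H)
for w in (W,H[:2]): d=P[:2]-w; print(np.hypot(*d),np.degrees(np.arctan2(d[1],d[0])))
go(P[0],P[1],110,82.1);go(P[0],P[1],58.5,82.1)"
```

```text
[[288 121  20  20 313]] [[297.30670927 130.34185304]]
[676.06683361 -46.73895008  99.5       ] [650.86493699 -24.30065217  68.        ]
33.452725364846586 -41.20908876909905
33.743337205731095 -41.680003366346504
offset [0.0654, 0.0155, 0.0384] dr [0.14, 0.06, -0.06] rows>= 1.9
offset [0.0654, 0.0154, 0.0899] dr [0.14, 0.06, -0.06] rows>= 2.7
```

>>> play_rows:
  fingers: [0.5,0.5,0.5,0.5,0.5]
  offset:
    - [0.03,0.008,0.01]
    - [0.06,0.015,0.02]
    - [0.066,0.016,0.03]
    - [0.066,0.016,0.038]
    - [0.066,0.016,0.038]
  dr:
    - [0,0,0]
    - [0,0,0]
    - [0,0,0]
    - [0,0,0]
    - [0,0,0]

```text
t: 19.57
position: [674.4, -45.2, 107.8]
ee_rot: [0.754, 0.657, -0.001, -0.0]
wrist_force: [-0.5, -0.4, -0.7]
width: 43.3
```

```bash
python3 -c "
from h import *
st();go(676.4,-47,61,82.1)"
```

```text
t 19.57 pos [674.4 -45.2 107.8] yaw 82.14 width 43.3 F [-0.5 -0.4 -0.7] M [-0.04 -0.1  -0.03] j [-0.18  0.42  1.47 -0.    1.25 -0.04]
offset [-0.0015, 0.0023, 0.0468] dr [-0.12, 0.08, 0.03] rows>= 1.1
```

>>> play_rows:
  fingers: [0.5,0.5,0.5,0.5,0.5]
  offset:
    - [-0.0015,0.0025,0.015]
    - [-0.0015,0.0025,0.03]
    - [-0.0015,0.0025,0.042]
    - [-0.0015,0.0025,0.047]
    - [-0.0015,0.0025,0.047]
  dr:
    - [0,0,0]
    - [0,0,0]
    - [0,0,0]
    - [0,0,0]
    - [0,0,0]

```text
t: 19.98
position: [674.6, -47.3, 57.8]
ee_rot: [0.754, 0.657, -0.003, -0.002]
wrist_force: [-0.4, 0.9, 0.7]
width: 43.5
```

>>> play_rows:
  fingers: [0,0,0,0,0]
  offset:
    - [0,0,0]
    - [0,0,0]
    - [0,0,0]
    - [0,0,0]
    - [0,0,0]
  dr:
    - [0,0,0]
    - [0,0,0]
    - [0,0,0]
    - [0,0,0]
    - [0,0,0]
  newtons: 10

```text
t: 20.4
position: [675.1, -47.4, 58.6]
ee_rot: [0.754, 0.657, -0.002, -0.002]
wrist_force: [-0.3, -0.6, -0.3]
width: 18.0
```

```bash
python3 -c "
from h import *
st()"
```

```text
t 20.40 pos [675.1 -47.4  58.6] yaw 82.09 width 18.0 F [-0.3 -0.6 -0.3] M [-0.01 -0.07 -0.  ] j [-0.19  0.48  1.49 -0.    1.18 -0.05]
```

>>> play_rows:
  fingers: [0,0,0]
  offset:
    - [0,0,0]
    - [0,0,0]
    - [0,0,0]
  dr:
    - [0,0,0]
    - [0,0,0]
    - [0,0,0]

```text
t: 20.65
position: [675.4, -47.5, 58.8]
ee_rot: [0.754, 0.657, -0.002, -0.001]
wrist_force: [1.4, -0.4, -1.3]
width: 13.5
```

```bash
cat >> h.py <<'E'
WH=np.array([650.9,-24.6])
def orbit(angs,z=59,r=34,yaw=82.1,c=WH):
    """tool offsets for the crank at world angles (deg)"""
    T=pose();p=T[:3,3];d=p[:2]-c;print("now ang %.1f r %.1f"%(np.degrees(np.arctan2(d[1],d[0])),np.hypot(*d)))
    o=[]
    for a in angs:
        a=np.radians(a); X=np.array([c[0]+r*np.cos(a),c[1]+r*np.sin(a),z]); o.append(np.round(T[:3,:3].T@(X-p)/1000,4).tolist())
    print(o)
E
python3 -c "
from h import *
st();orbit([-55,-70,-85,-100,-115])"
```

```text
t 20.65 pos [675.4 -47.5  58.8] yaw 82.10 width 13.5 F [ 1.4 -0.4 -1.3] M [-0.11 -0.39  0.02] j [-0.19  0.48  1.49 -0.    1.18 -0.05]
now ang -43.0 r 33.6
[[-0.0056, -0.0043, -0.0002], [-0.0107, -0.0115, -0.0002], [-0.0138, -0.0198, -0.0001], [-0.0147, -0.0287, -0.0001], [-0.0132, -0.0374, -0.0001]]
```

The crank is gripped. I wind clockwise along the arc.

>>> play_rows:
  fingers: [0,0,0,0,0]
  offset:
    - [-0.0056,-0.0043,0]
    - [-0.0107,-0.0115,0]
    - [-0.0138,-0.0198,0]
    - [-0.0147,-0.0287,0]
    - [-0.0132,-0.0374,0]
  dr:
    - [0,0,0]
    - [0,0,0]
    - [0,0,0]
    - [0,0,0]
    - [0,0,0]

```text
t: 21.07
position: [635.5, -55.5, 58.8]
ee_rot: [0.754, 0.656, -0.002, -0.002]
wrist_force: [5.0, 4.5, -4.9]
width: 13.4
```

```bash
python3 -c "
from h import *
st();orbit([-130,-145,-160,-175,-190])"
```

```text
t 21.07 pos [635.5 -55.5  58.8] yaw 82.04 width 13.4 F [ 5.   4.5 -4.9] M [ 0.76 -0.93  0.01] j [-0.21  0.39  1.6  -0.    1.15 -0.07]
now ang -116.5 r 34.6
[[0.004, -0.007, -0.0002], [0.0096, -0.0139, -0.0002], [0.0168, -0.019, -0.0001], [0.0252, -0.0221, -0.0001], [0.034, -0.023, -0.0001]]
```

>>> play_rows:
  fingers: [0,0,0,0,0]
  offset:
    - [0.004,-0.007,0]
    - [0.0096,-0.0139,0]
    - [0.0168,-0.019,0]
    - [0.0252,-0.0221,0]
    - [0.034,-0.023,0]
  dr:
    - [0,0,0]
    - [0,0,0]
    - [0,0,0]
    - [0,0,0]
    - [0,0,0]

```text
t: 21.48
position: [616.7, -18.4, 58.8]
ee_rot: [0.754, 0.656, -0.002, -0.001]
wrist_force: [4.8, -3.1, -6.0]
width: 13.7
```

```bash
python3 -c "
from h import *
st();orbit([-202,-214,-225,-233,-237])"
```

```text
t 21.48 pos [616.7 -18.4  58.8] yaw 82.05 width 13.7 F [ 4.8 -3.1 -6. ] M [-0.64 -0.95  0.02] j [-0.16  0.35  1.66 -0.    1.13 -0.02]
now ang 169.7 r 34.7
[[0.0068, 0.0017, -0.0002], [0.0135, 0.0042, -0.0002], [0.019, 0.0076, -0.0003], [0.0226, 0.0107, -0.0003], [0.0242, 0.0124, -0.0003]]
```

>>> play_rows:
  fingers: [0,0,0,0,0]
  offset:
    - [0.0068,0.0017,0]
    - [0.0135,0.0042,0]
    - [0.019,0.0076,0]
    - [0.0226,0.0107,0]
    - [0.0238,0.012,0]
  dr:
    - [0,0,0]
    - [0,0,0]
    - [0,0,0]
    - [0,0,0]
    - [0,0,0]

```text
t: 21.9
position: [631.9, 4.0, 58.6]
ee_rot: [0.754, 0.657, -0.003, -0.002]
wrist_force: [-5.7, -4.5, 2.7]
width: 13.7
```

```bash
python3 -c "
from h import *
st();orbit([-236,-239])"
```

```text
t 21.90 pos [631.9   4.   58.6] yaw 82.09 width 13.7 F [-5.7 -4.5  2.7] M [-0.74  0.8   0.02] j [-0.12  0.38  1.62 -0.    1.14  0.02]
now ang 123.6 r 34.3
[[-0.0004, 0.0, -0.0004], [0.0007, 0.0014, -0.0004]]
```

>>> play_rows:
  fingers: [0,0,0]
  offset:
    - [0.0007,0.0014,0]
    - [0.001,0.002,0]
    - [0.001,0.002,0]
  dr:
    - [0,0,0]
    - [0,0,0]
    - [0,0,0]

```text
t: 22.15
position: [631.9, 4.1, 58.5]
ee_rot: [0.754, 0.657, -0.006, -0.003]
wrist_force: [-8.8, -4.3, 4.4]
width: 13.7
```

```bash
python3 -c "
from h import *
st();orbit([-236])"
```

```text
t 22.15 pos [631.9   4.1  58.5] yaw 82.09 width 13.7 F [-8.8 -4.3  4.4] M [-0.71  1.47 -0.  ] j [-0.12  0.39  1.61 -0.    1.15  0.02]
now ang 123.6 r 34.4
[[-0.0005, 0.0001, -0.0005]]
```

It stalled with the force rising, so the pusher is on its stops. I release, raise and check with a view.

>>> play_rows:
  fingers: [0,0.5,0.5,0.5,0.5]
  offset:
    - [0,0,0]
    - [0,0,0]
    - [0,0,0]
    - [0,0,0]
    - [0,0,0]
  dr:
    - [0,0,0]
    - [0,0,0]
    - [0,0,0]
    - [0,0,0]
    - [0,0,0]

```text
t: 22.57
position: [632.2, 4.4, 58.7]
ee_rot: [0.754, 0.657, -0.005, -0.003]
wrist_force: [0.4, 0.7, 0.4]
width: 32.7
```

>>> play_rows:
  fingers: [0.6,0.6,0.6,0.6,0.6]
  offset:
    - [0,0,-0.03]
    - [0,0,-0.07]
    - [-0.025,0,-0.1]
    - [-0.06,0,-0.11]
    - [-0.075,0,-0.11]
  dr:
    - [0,0,0]
    - [0,0,0]
    - [0,0,0]
    - [0,0,0]
    - [0,0,0]

```text
t: 22.98
position: [625.9, -72.9, 174.3]
ee_rot: [0.754, 0.657, -0.003, 0.001]
wrist_force: [0.8, -0.3, -0.5]
width: 51.7
```

```bash
python3 -c "
from h import *
st();c=cam('wrist');cv2.imwrite('pics/w13.png',c['im']);np.save('w13.npy',c,allow_pickle=True)"
```

```text
t 22.98 pos [625.9 -72.9 174.3] yaw 82.09 width 51.7 F [ 0.8 -0.3 -0.5] M [-0.03 -0.06 -0.03] j [-0.24  0.26  1.54 -0.01  1.34 -0.1 ]
```

View pics/w13.png

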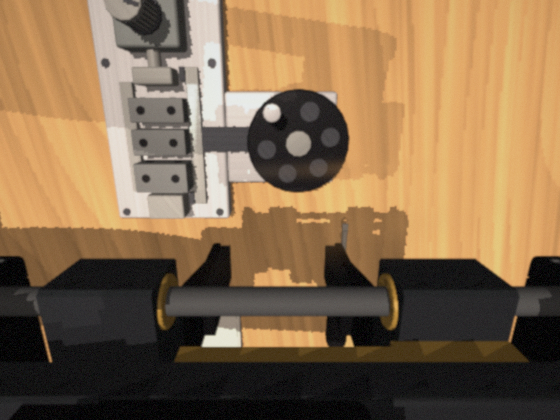

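```bash
python3 -c "
from h import *
c=np.load('w13.npy',allow_pickle=True).item()
P=ray(c,(272,113),99.5)[0][:2]; d=P-WH; print(P,np.hypot(*d),np.degrees(np.arctan2(d[1],d[0])))
a=np.radians(BY);R=np.array([[np.cos(a),-np.sin(a)],[np.sin(a),np.cos(a)]])
cv2.imwrite('pics/w13c.png',cv2.resize(c['im'][55:225,85:235],None,fx=4,fy=3.5,interpolation=cv2.INTER_CUBIC))
go(536.6,96.4,120,170)"
```

```text
[632.33272655   3.52698395] 33.70268341761156 123.4297262018124
offset [0.1572, -0.1104, 0.0515] dr [-0.57, -0.03, -88.05] rows>= 12.3
```

View pics/w13c.png

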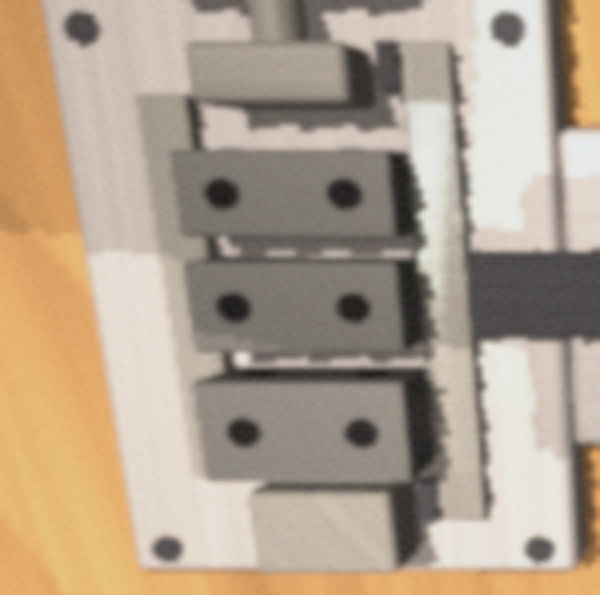

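The crank angle (123.4°) and the picture agree: the pusher is at its stops and the bars are square. Now to the thimble, arriving at yaw about 180° to leave room for turning clockwise.

>>> play_rows:
  fingers: [0.6,0.6,0.6,0.6,0.6]
  offset:
    - [0.035,-0.022,0.01]
    - [0.07,-0.044,0.02]
    - [0.105,-0.066,0.03]
    - [0.14,-0.088,0.04]
    - [0.157,-0.11,0.05]
  dr:
    - [0,0,-7]
    - [0,0,-14]
    - [0,0,-21]
    - [0,0,-28]
    - [0,0,-35]

```text
t: 23.45
position: [535.4, 99.4, 120.1]
ee_rot: [0.52, 0.854, -0.004, -0.003]
wrist_force: [0.3, 0.5, 1.2]
width: 52.0
```

>>> play_rows:
  fingers: [0.6,0.6,0.6,0.6,0.6]
  offset:
    - [0,0,0]
    - [0,0,0]
    - [0,0,0]
    - [0,0,0]
    - [0,0,0]
  dr:
    - [0,0,-7]
    - [0,0,-14]
    - [0,0,-21]
    - [0,0,-28]
    - [0,0,-35]

```text
t: 23.87
position: [534.4, 100.2, 118.7]
ee_rot: [0.236, 0.972, -0.003, -0.005]
wrist_force: [-0.2, 0.1, 0.1]
width: 51.8
```

```bash
python3 -c "
from h import *
st();go(536.5,96.4,110,180)"
```

```text
t 23.87 pos [534.4 100.2 118.7] yaw 152.69 width 51.8 F [-0.2  0.1  0.1] M [ 0.05 -0.14  0.02] j [ 0.04  0.12  1.82 -0.    1.22 -1.05]
offset [-0.0037, -0.0023, 0.0087] dr [-0.3, -0.58, -27.31] rows>= 3.8
```

>>> play_rows:
  fingers: [0.6,0.6,0.6,0.6,0.6]
  offset:
    - [-0.0037,-0.0023,0.009]
    - [-0.0037,-0.0023,0.009]
    - [-0.0037,-0.0023,0.009]
    - [-0.0037,-0.0023,0.009]
    - [-0.0037,-0.0023,0.009]
  dr:
    - [-0.3,-0.6,-7]
    - [-0.3,-0.6,-14]
    - [-0.3,-0.6,-21]
    - [-0.3,-0.6,-27]
    - [-0.3,-0.6,-27.3]

```text
t: 24.28
position: [535.5, 96.8, 108.3]
ee_rot: [-0.002, 1.0, 0.0, -0.001]
wrist_force: [-0.4, -0.1, 0.1]
width: 52.1
```

```bash
python3 -c "
from h import *
st();go(536.5,96.4,44,180)"
```

```text
t 24.28 pos [535.5  96.8 108.3] yaw -179.81 width 52.1 F [-0.4 -0.1  0.1] M [ 0.1  -0.18 -0.02] j [ 0.03  0.12  1.83  0.    1.19 -1.54]
offset [-0.0011, -0.0005, 0.0643] dr [0.03, -0.11, 0.19] rows>= 1.5
```

>>> play_rows:
  fingers: [0.6,0.6,0.6,0.6,0.6]
  offset:
    - [-0.001,-0.0005,0.02]
    - [-0.001,-0.0005,0.04]
    - [-0.001,-0.0005,0.056]
    - [-0.001,-0.0005,0.062]
    - [-0.001,-0.0005,0.063]
  dr:
    - [0,0,0]
    - [0,0,0]
    - [0,0,0]
    - [0,0,0]
    - [0,0,0]

```text
t: 24.7
position: [534.4, 96.6, 43.0]
ee_rot: [-0.001, 1.0, 0.0, -0.003]
wrist_force: [0.1, -0.8, -0.2]
width: 52.1
```

```bash
python3 -c "
from h import *
st();go(536.5,96.4,44,180)"
```

```text
t 24.70 pos [534.4  96.6  43. ] yaw -179.93 width 52.1 F [ 0.1 -0.8 -0.2] M [ 0.09 -0.12 -0.01] j [ 0.03  0.21  1.87  0.    1.07 -1.54]
offset [-0.0021, -0.0002, -0.001] dr [0.03, -0.36, 0.07] rows>= 0.1
```

>>> play_rows:
  fingers: [0.6,0,0,0,0]
  offset:
    - [-0.002,0,-0.001]
    - [-0.002,0,-0.001]
    - [-0.002,0,-0.001]
    - [-0.002,0,-0.001]
    - [-0.002,0,-0.001]
  dr:
    - [0,-0.4,0]
    - [0,-0.4,0]
    - [0,-0.4,0]
    - [0,-0.4,0]
    - [0,-0.4,0]
  newtons: 45

```text
t: 25.12
position: [537.0, 96.6, 44.9]
ee_rot: [-0.001, 1.0, 0.0, 0.001]
wrist_force: [-0.7, -0.7, 0.3]
width: 33.4
```

>>> play_rows:
  fingers: [0,0,0]
  offset:
    - [0,0,0]
    - [0,0,0]
    - [0,0,0]
  dr:
    - [0,0,0]
    - [0,0,0]
    - [0,0,0]

```text
t: 25.37
position: [537.1, 97.0, 45.2]
ee_rot: [-0.001, 1.0, 0.001, 0.001]
wrist_force: [-1.3, 2.6, 0.9]
width: 27.2
```

```bash
python3 -c "
from h import *
st()"
```

```text
t 25.37 pos [537.1  97.   45.2] yaw -179.94 width 27.2 F [-1.3  2.6  0.9] M [ 0.5  -0.02  0.03] j [ 0.03  0.21  1.87  0.    1.06 -1.54]
```

The thimble is gripped. I turn clockwise.

>>> play_rows:
  fingers: [0,0,0,0,0]
  offset:
    - [0,0,0]
    - [0,0,0]
    - [0,0,0]
    - [0,0,0]
    - [0,0,0]
  dr:
    - [0,0,6]
    - [0,0,12]
    - [0,0,18]
    - [0,0,24]
    - [0,0,30]

```text
t: 25.78
position: [536.9, 96.7, 45.2]
ee_rot: [0.261, 0.965, 0.0, 0.001]
wrist_force: [-1.3, -0.1, 1.1]
width: 26.9
```

```bash
python3 -c "
from h import *
st()"
```

```text
t 25.78 pos [536.9  96.7  45.2] yaw 149.79 width 26.9 F [-1.3 -0.1  1.1] M [-0.12  0.1   0.1 ] j [ 0.03  0.21  1.87  0.    1.06 -1.01]
```

>>> play_rows:
  fingers: [0,0,0,0,0]
  offset:
    - [0,0,0]
    - [0,0,0]
    - [0,0,0]
    - [0,0,0]
    - [0,0,0]
  dr:
    - [0,0,7]
    - [0,0,14]
    - [0,0,21]
    - [0,0,28]
    - [0,0,35]

```text
t: 26.2
position: [536.5, 96.3, 45.2]
ee_rot: [0.541, 0.841, 0.0, 0.0]
wrist_force: [-1.6, 0.5, 1.6]
width: 27.0
```

>>> play_rows:
  fingers: [0,0,0,0,0]
  offset:
    - [0,0,0]
    - [0,0,0]
    - [0,0,0]
    - [0,0,0]
    - [0,0,0]
  dr:
    - [0,0,7]
    - [0,0,14]
    - [0,0,21]
    - [0,0,28]
    - [0,0,35]

```text
t: 26.62
position: [536.0, 96.3, 45.2]
ee_rot: [0.771, 0.637, -0.0, 0.0]
wrist_force: [-2.3, 0.5, 1.6]
width: 26.5
```

```bash
python3 -c "
from h import *
st();go(537,97,45,40)"
```

```text
t 26.62 pos [536.   96.3  45.2] yaw 79.14 width 26.5 F [-2.3  0.5  1.6] M [0.18 0.49 0.12] j [ 0.03  0.21  1.87 -0.    1.06  0.22]
offset [0.0009, 0.0009, 0.0002] dr [0.0, 0.03, 39.14] rows>= 5.5
```

>>> play_rows:
  fingers: [0,0,0,0,0]
  offset:
    - [0.001,0.0005,0]
    - [0.001,0.0005,0]
    - [0.001,0.0005,0]
    - [0.001,0.0005,0]
    - [0.001,0.0005,0]
  dr:
    - [0,0,7]
    - [0,0,14]
    - [0,0,21]
    - [0,0,28]
    - [0,0,35]

```text
t: 27.03
position: [535.5, 96.7, 45.2]
ee_rot: [0.928, 0.373, -0.002, 0.0]
wrist_force: [-5.0, -0.7, 4.2]
width: 27.0
```

```bash
python3 -c "
from h import *
st();print(get_state()['ft_torque'])"
```

```text
t 27.03 pos [535.5  96.7  45.2] yaw 43.81 width 27.0 F [-5.  -0.7  4.2] M [-0.07  0.77  0.19] j [ 0.03  0.21  1.87 -0.    1.07  0.84]
[-0.07182456  0.77258914  0.18728867]
```

>>> play_rows:
  fingers: [0,0,0,0]
  offset:
    - [0,0,0]
    - [0,0,0]
    - [0,0,0]
    - [0,0,0]
  dr:
    - [0,0,6]
    - [0,0,12]
    - [0,0,18]
    - [0,0,24]

```text
t: 27.37
position: [535.3, 96.9, 45.2]
ee_rot: [0.985, 0.17, -0.002, 0.0]
wrist_force: [-1.2, 2.4, -0.2]
width: 27.1
```

```bash
python3 -c "
from h import *
st();print(get_state()['ft_torque'])"
```

```text
t 27.37 pos [535.3  96.9  45.2] yaw 19.54 width 27.1 F [-1.2  2.4 -0.2] M [0.52 0.25 0.2 ] j [ 0.03  0.21  1.87 -0.    1.07  1.27]
[0.52136963 0.24540116 0.2044368 ]
```

The torque stepped from 0.1 to 0.2 N m, so the ratchet is slipping. I add about 35° more for a clear slip.

>>> play_rows:
  fingers: [0,0,0,0,0]
  offset:
    - [0.001,0,0]
    - [0.001,0,0]
    - [0.001,0,0]
    - [0.001,0,0]
    - [0.001,0,0]
  dr:
    - [0,0,7]
    - [0,0,14]
    - [0,0,21]
    - [0,0,28]
    - [0,0,35]

```text
t: 27.78
position: [535.4, 97.5, 45.2]
ee_rot: [0.991, -0.137, -0.003, 0.001]
wrist_force: [-3.3, 1.7, 2.3]
width: 27.0
```

>>> play_rows:
  fingers: [0,0,0,0]
  offset:
    - [0,0,0]
    - [0,0,0]
    - [0,0,0]
    - [0,0,0]
  dr:
    - [0,0,4]
    - [0,0,4]
    - [0,0,4]
    - [0,0,4]

```text
t: 28.12
position: [535.3, 97.5, 45.2]
ee_rot: [0.985, -0.171, -0.003, 0.001]
wrist_force: [-1.1, 1.2, 0.4]
width: 27.1
```

```bash
python3 -c "
from h import *
st();print(get_state()['ft_torque'])
s=cam('scene');c=cam('wrist');cv2.imwrite('pics/s14.png',np.hstack([cv2.resize(s['im'][170:270,200:320],(600,500)), ]));cv2.imwrite('pics/w14.png',c['im'])"
```

```text
t 28.12 pos [535.3  97.5  45.2] yaw -19.67 width 27.1 F [-1.1  1.2  0.4] M [ 0.49  0.13 -0.01] j [ 0.04  0.21  1.86 -0.    1.07  1.95]
[ 0.49234477  0.13078785 -0.01207119]
```

View pics/s14.png

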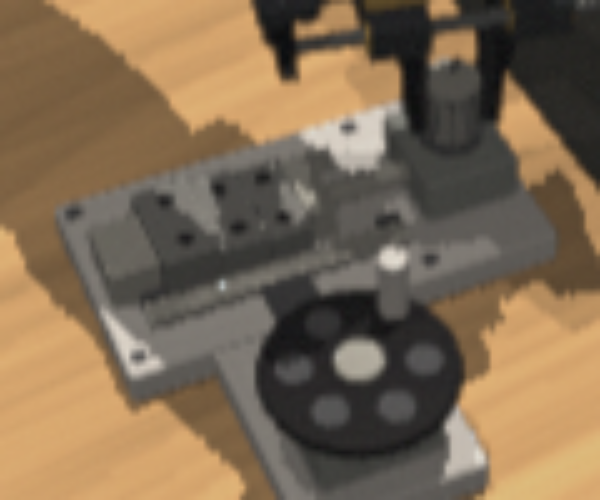

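View pics/w14.png

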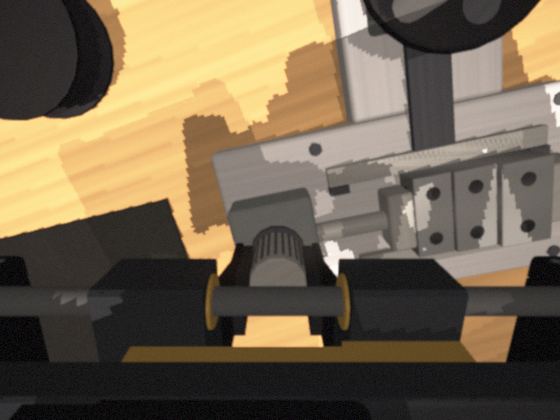

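The pack is tight between jaw and anvil, and the thimble turned about 64° past contact. I back off anticlockwise.

>>> play_rows:
  fingers: [0,0,0,0,0]
  offset:
    - [0,0,0]
    - [0,0,0]
    - [0,0,0]
    - [0,0,0]
    - [0,0,0]
  dr:
    - [0,0,-7]
    - [0,0,-14]
    - [0,0,-21]
    - [0,0,-28]
    - [0,0,-35]

```text
t: 28.63
position: [535.2, 97.0, 45.2]
ee_rot: [0.991, 0.137, -0.003, 0.0]
wrist_force: [-1.1, -0.8, 1.0]
width: 26.9
```

>>> play_rows:
  fingers: [0,0,0,0,0]
  offset:
    - [0,0,0]
    - [0,0,0]
    - [0,0,0]
    - [0,0,0]
    - [0,0,0]
  dr:
    - [0,0,-7]
    - [0,0,-14]
    - [0,0,-21]
    - [0,0,-28]
    - [0,0,-35]

```text
t: 29.05
position: [535.5, 96.5, 45.2]
ee_rot: [0.902, 0.431, -0.003, -0.0]
wrist_force: [0.1, 0.3, -0.9]
width: 26.9
```

>>> play_rows:
  fingers: [0,0,0,0,0]
  offset:
    - [0,0,0]
    - [0,0,0]
    - [0,0,0]
    - [0,0,0]
    - [0,0,0]
  dr:
    - [0,0,-7]
    - [0,0,-14]
    - [0,0,-21]
    - [0,0,-28]
    - [0,0,-35]

```text
t: 29.47
position: [536.0, 96.2, 45.2]
ee_rot: [0.728, 0.685, -0.003, -0.0]
wrist_force: [1.2, 0.5, -1.8]
width: 27.1
```

```bash
python3 -c "
from h import *
st()"
```

```text
t 29.47 pos [536.   96.2  45.2] yaw 86.50 width 27.1 F [ 1.2  0.5 -1.8] M [ 0.1  -0.32 -0.07] j [ 0.03  0.21  1.86 -0.    1.07  0.1 ]
```

>>> play_rows:
  fingers: [0.6,0.6,0.6,0.6,0.6]
  offset:
    - [0,0,0]
    - [0,0,0]
    - [0,0,0]
    - [0,0,0]
    - [0,0,-0.01]
  dr:
    - [0,0,0]
    - [0,0,0]
    - [0,0,0]
    - [0,0,0]
    - [0,0,0]

```text
t: 29.88
position: [534.3, 96.1, 53.6]
ee_rot: [0.729, 0.685, -0.004, -0.002]
wrist_force: [-1.2, -0.0, 0.2]
width: 49.5
```

>>> play_rows:
  fingers: [0.6,0.6,0.6,0.6,0.6]
  offset:
    - [0,0,-0.03]
    - [0,0,-0.06]
    - [0,0,-0.07]
    - [0,0,-0.07]
    - [0,0,-0.07]
  dr:
    - [0,0,2]
    - [0,0,4]
    - [0,0,4.4]
    - [0,0,4.4]
    - [0,0,4.4]

```text
t: 30.3
position: [535.3, 96.3, 124.2]
ee_rot: [0.755, 0.656, -0.003, -0.001]
wrist_force: [0.4, -0.2, -0.1]
width: 52.2
```

```bash
python3 -c "
from h import *
st();go(632.2,4.0,115,82.1)
c=cam('wrist');cv2.imwrite('pics/w15.png',c['im'])"
```

```text
t 30.30 pos [535.3  96.3 124.2] yaw 82.03 width 52.2 F [ 0.4 -0.2 -0.1] M [-0.01 -0.06 -0.03] j [ 0.03  0.11  1.82 -0.    1.22  0.17]
offset [-0.0779, 0.1088, 0.0089] dr [-0.33, 0.22, -0.07] rows>= 3.2
```

>>> play_rows:
  fingers: [0.5,0.5,0.5,0.5,0.5]
  offset:
    - [-0.022,0.031,0.002]
    - [-0.044,0.062,0.004]
    - [-0.066,0.093,0.007]
    - [-0.077,0.108,0.009]
    - [-0.078,0.109,0.009]
  dr:
    - [-0.3,0.2,0]
    - [-0.3,0.2,0]
    - [-0.3,0.2,0]
    - [-0.3,0.2,0]
    - [-0.3,0.2,0]

```text
t: 30.77
position: [631.8, 0.7, 110.1]
ee_rot: [0.755, 0.655, -0.003, -0.002]
wrist_force: [-1.2, 1.0, -1.0]
width: 43.8
```

```bash
python3 -c "
from h import *
st();go(632.2,4.0,59,82.1)"
```

```text
t 30.77 pos [631.8   0.7 110.1] yaw 81.87 width 43.8 F [-1.2  1.  -1. ] M [ 0.01 -0.02  0.02] j [-0.12  0.32  1.59 -0.    1.23  0.02]
offset [0.0034, 0.0002, 0.0511] dr [-0.35, 0.11, -0.23] rows>= 1.2
```

>>> play_rows:
  fingers: [0.5,0.5,0.5,0.5,0.5]
  offset:
    - [0.003,0,0.005]
    - [0.003,0,0.02]
    - [0.003,0.001,0.035]
    - [0.003,0.001,0.047]
    - [0.003,0.001,0.05]
  dr:
    - [-0.3,0.1,0]
    - [-0.3,0.1,0]
    - [-0.3,0.1,0]
    - [-0.3,0.1,0]
    - [-0.3,0.1,0]

```text
t: 31.18
position: [629.4, 4.8, 56.0]
ee_rot: [0.755, 0.656, -0.002, -0.003]
wrist_force: [-0.5, -0.3, 0.5]
width: 43.7
```

```bash
python3 -c "
from h import *
st();go(632.2,4.0,59,82.1)"
```

```text
t 31.18 pos [629.4   4.8  56. ] yaw 81.93 width 43.7 F [-0.5 -0.3  0.5] M [-0.01 -0.13  0.06] j [-0.12  0.38  1.63  0.    1.14  0.02]
offset [-0.0004, 0.0028, -0.003] dr [-0.43, 0.0, -0.17] rows>= 0.1
```

>>> play_rows:
  fingers: [0.4,0,0,0,0]
  offset:
    - [-0.0005,0.0025,-0.002]
    - [-0.0005,0.0025,-0.002]
    - [-0.0005,0.0025,-0.002]
    - [-0.0005,0.0025,-0.002]
    - [-0.0005,0.0025,-0.002]
  dr:
    - [-0.4,0,0]
    - [-0.4,0,0]
    - [-0.4,0,0]
    - [-0.4,0,0]
    - [-0.4,0,0]
  newtons: 10

```text
t: 31.6
position: [632.5, 4.0, 59.0]
ee_rot: [0.755, 0.656, 0.0, 0.0]
wrist_force: [-0.2, 0.4, 0.6]
width: 17.9
```

>>> play_rows:
  fingers: [0,0,0,0]
  offset:
    - [0,0,0]
    - [0,0,0]
    - [0,0,0]
    - [0,0,0]
  dr:
    - [0,0,0]
    - [0,0,0]
    - [0,0,0]
    - [0,0,0]

```text
t: 31.93
position: [632.1, 4.0, 59.1]
ee_rot: [0.755, 0.656, 0.0, 0.0]
wrist_force: [-4.6, 0.3, 2.5]
width: 13.9
```

```bash
python3 -c "
from h import *
st();orbit([-222,-207,-192,-177,-162])"
```

```text
t 31.93 pos [632.1   4.   59.1] yaw 81.93 width 13.9 F [-4.6  0.3  2.5] M [ 0.07  0.61 -0.01] j [-0.12  0.38  1.63 -0.    1.14  0.02]
now ang 123.3 r 34.3
[[-0.0067, -0.0056, 0.0001], [-0.0147, -0.0095, 0.0001], [-0.0234, -0.0113, 0.0001], [-0.0322, -0.0107, 0.0001], [-0.0406, -0.0079, 0.0001]]
```

>>> play_rows:
  fingers: [0,0,0,0,0]
  offset:
    - [-0.0067,-0.0056,0]
    - [-0.0147,-0.0095,0]
    - [-0.0234,-0.0113,0]
    - [-0.0322,-0.0107,0]
    - [-0.0406,-0.0079,0]
  dr:
    - [0,0,0]
    - [0,0,0]
    - [0,0,0]
    - [0,0,0]
    - [0,0,0]

```text
t: 32.35
position: [618.3, -36.2, 59.2]
ee_rot: [0.755, 0.655, 0.0, 0.0]
wrist_force: [2.3, 3.3, -1.9]
width: 13.6
```

```bash
python3 -c "
from h import *
st();orbit([-147,-132,-117,-102,-87])"
```

```text
t 32.35 pos [618.3 -36.2  59.2] yaw 81.91 width 13.6 F [ 2.3  3.3 -1.9] M [ 0.64 -0.59  0.02] j [-0.19  0.35  1.66 -0.    1.13 -0.04]
now ang -160.4 r 34.6
[[-0.0063, 0.005, 0.0002], [-0.0122, 0.0116, 0.0002], [-0.0161, 0.0196, 0.0002], [-0.0179, 0.0283, 0.0002], [-0.0173, 0.0372, 0.0002]]
```

>>> play_rows:
  fingers: [0,0,0,0,0]
  offset:
    - [-0.0063,0.005,0]
    - [-0.0122,0.0116,0]
    - [-0.0161,0.0196,0]
    - [-0.0179,0.0283,0]
    - [-0.0173,0.0372,0]
  dr:
    - [0,0,0]
    - [0,0,0]
    - [0,0,0]
    - [0,0,0]
    - [0,0,0]

```text
t: 32.77
position: [653.1, -58.7, 59.1]
ee_rot: [0.755, 0.655, 0.0, -0.001]
wrist_force: [-3.2, 8.0, 1.2]
width: 13.7
```

```bash
python3 -c "
from h import *
st();orbit([-72,-57,-45,-35,-28])"
```

```text
t 32.77 pos [653.1 -58.7  59.1] yaw 81.87 width 13.7 F [-3.2  8.   1.2] M [1.43 0.4  0.03] j [-0.21  0.43  1.56  0.    1.16 -0.07]
now ang -86.3 r 34.2
[[0.0029, 0.0079, 0.0001], [0.0079, 0.0153, 0.0001], [0.0131, 0.0202, 0.0001], [0.0181, 0.0233, 0.0001], [0.0219, 0.0249, 0.0001]]
```

>>> play_rows:
  fingers: [0,0,0,0,0]
  offset:
    - [0.0029,0.0079,0]
    - [0.0079,0.0153,0]
    - [0.0131,0.0202,0]
    - [0.015,0.0215,0]
    - [0.015,0.0215,0]
  dr:
    - [0,0,0]
    - [0,0,0]
    - [0,0,0]
    - [0,0,0]
    - [0,0,0]

```text
t: 33.18
position: [676.5, -46.5, 59.0]
ee_rot: [0.755, 0.655, -0.001, -0.002]
wrist_force: [-3.7, 5.7, 2.8]
width: 13.5
```

>>> play_rows:
  fingers: [0.5,0.5,0.5,0.5,0.5]
  offset:
    - [0,0,0]
    - [0,0,0]
    - [0,0,0]
    - [0,0,0]
    - [0,0,0]
  dr:
    - [0,0,0]
    - [0,0,0]
    - [0,0,0]
    - [0,0,0]
    - [0,0,0]

```text
t: 33.6
position: [676.8, -47.1, 59.1]
ee_rot: [0.755, 0.655, -0.001, -0.001]
wrist_force: [0.0, 0.0, -0.7]
width: 38.5
```

>>> play_rows:
  fingers: [0.6,0.6,0.6,0.6,0.6]
  offset:
    - [0,0,-0.03]
    - [0,0,-0.07]
    - [-0.02,-0.02,-0.09]
    - [-0.05,-0.05,-0.1]
    - [-0.06,-0.06,-0.1]
  dr:
    - [0,0,0]
    - [0,0,0]
    - [0,0,0]
    - [0,0,0]
    - [0,0,0]

```text
t: 34.02
position: [608.9, -100.8, 163.1]
ee_rot: [0.755, 0.655, 0.0, 0.001]
wrist_force: [0.6, -0.0, -0.6]
width: 52.0
```

```bash
python3 -c "
from h import *
st();c=cam('wrist');cv2.imwrite('pics/w16.png',c['im']);np.save('w16.npy',c,allow_pickle=True)"
```

```text
t 34.02 pos [ 608.9 -100.8  163.1] yaw 81.87 width 52.0 F [ 0.6 -0.  -0.6] M [-0.02 -0.14  0.03] j [-0.29  0.23  1.6  -0.    1.31 -0.15]
```

View pics/w16.png

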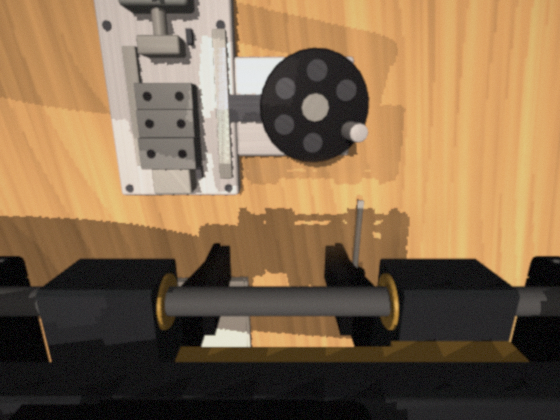

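The pack is still on the bed (bar tops at about (165,97), (166,124) and (167,154)), with jaw and pusher back. I'll measure the tray from the first top picture, and the bars from this view.

```bash
python3 -c "
from h import *
c=cam('top'); st(); im=cv2.imread('pics/top0.png'); hsv=cv2.cvtColor(im,cv2.COLOR_BGR2HSV)
m=((hsv[...,1]<70)&(hsv[...,2]>150)).astype(np.uint8); k=np.zeros_like(m); k[195:300,350:460]=m[195:300,350:460]
q=max(cv2.findContours(k,cv2.RETR_EXTERNAL,cv2.CHAIN_APPROX_NONE)[0],key=cv2.contourArea)
print(cv2.minAreaRect(q), cv2.boundingRect(q))
P=ray(c,cv2.convexHull(q)[:,0],10)[:,:2].astype(np.float32); print(cv2.minAreaRect(P))
w=np.load('w16.npy',allow_pickle=True).item()
a=np.radians(BY);R=np.array([[np.cos(a),-np.sin(a)],[np.sin(a),np.cos(a)]])
for uv,z in (((164,97),42),((165,123.5),44),((167.5,154),48)): X=ray(w,uv,z)[0][:2]; print(X,R.T@(X-BED))
cv2.imwrite('pics/w16c.png',cv2.resize(w['im'][10:200,95:245],None,fx=4,fy=3.1,interpolation=cv2.INTER_CUBIC))
"
```

```text
t 34.12 pos [ 608.1 -100.3  160.6] yaw 81.73 width 51.8 F [ 0.2 -0.2 -0.2] M [-0.02 -0.13 -0.08] j [-0.29  0.24  1.6  -0.    1.31 -0.15]
((402.52740478515625, 244.23973083496094), (65.06159210205078, 55.43059539794922), 6.009005546569824) (369, 214, 67, 62)
((486.6724548339844, -268.4424133300781), (148.66453552246094, 130.72689819335938), 82.60792541503906)
[524.57710401   1.92046248] [1.28250386 8.78006315]
[520.74146306 -19.93951715] [  0.48780019 -13.39964146]
[517.93462647 -46.03222911] [  1.29390293 -39.63050396]
```

View pics/w16c.png

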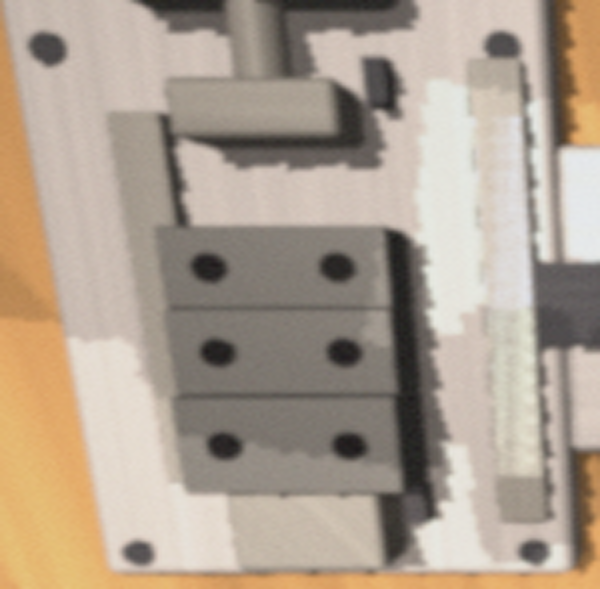

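Tray centre is (486.7,-268.4), yaw -7.4°. The bars are at bed y ≈ 10, -13 and -39.5, x ≈ 0.5. I pick bar22 first, aiming 2.5 mm to the free side so the pads miss its neighbour.

```bash
python3 -c "
from h import *
x,y=bed(0.5,12.5);print(x,y);go(x,y,70,82.1)"
```

```text
524.3133115570835 5.712646017460287
offset [0.0928, -0.098, 0.0907] dr [-0.07, 0.01, -0.37] rows>= 3.9
```

>>> play_rows:
  fingers: [0.78,0.78,0.78,0.78,0.78]
  offset:
    - [0.027,-0.028,0.01]
    - [0.054,-0.056,0.03]
    - [0.08,-0.084,0.055]
    - [0.092,-0.097,0.08]
    - [0.093,-0.098,0.09]
  dr:
    - [0,0,-0.4]
    - [0,0,-0.4]
    - [0,0,-0.4]
    - [0,0,-0.4]
    - [0,0,-0.4]

```text
t: 34.53
position: [519.0, 9.7, 66.0]
ee_rot: [0.753, 0.658, -0.003, -0.004]
wrist_force: [-0.8, 0.3, -0.9]
width: 67.3
```

```bash
python3 -c "
from h import *
st();x,y=bed(0.5,12.5);go(x,y,15,82.1)"
```

```text
t 34.53 pos [519.    9.7  66. ] yaw 82.29 width 67.3 F [-0.8  0.3 -0.9] M [-0.06 -0.02  0.03] j [-0.13  0.13  1.92  0.    1.11  0.  ]
offset [-0.0033, 0.0063, 0.051] dr [-0.54, -0.06, 0.19] rows>= 1.2
```

>>> play_rows:
  fingers: [0.78,0.78,0.78,0.78,0.78]
  offset:
    - [-0.002,0.005,0.012]
    - [-0.003,0.006,0.024]
    - [-0.0033,0.006,0.035]
    - [-0.0033,0.006,0.037]
    - [-0.0033,0.006,0.037]
  dr:
    - [-0.3,0,0]
    - [-0.3,0,0]
    - [-0.3,0,0]
    - [-0.3,0,0]
    - [-0.3,0,0]

```text
t: 34.95
position: [524.1, 5.4, 28.2]
ee_rot: [0.753, 0.658, -0.002, -0.002]
wrist_force: [0.2, -0.4, -0.3]
width: 68.1
```

```bash
python3 -c "
from h import *
st();x,y=bed(0.5,12.5);go(x,y,15,82.1)"
```

```text
t 34.95 pos [524.1   5.4  28.2] yaw 82.25 width 68.1 F [ 0.2 -0.4 -0.3] M [-0.06 -0.11 -0.01] j [-0.14  0.2   1.92  0.    1.03 -0.01]
offset [0.0003, 0.0002, 0.0132] dr [-0.32, -0.05, 0.15] rows>= 0.3
```

>>> play_rows:
  fingers: [0.78,0.78,0.78,0,0]
  offset:
    - [0.0003,0,0.006]
    - [0.0003,0,0.012]
    - [0.0003,0,0.013]
    - [0.0003,0,0.013]
    - [0.0003,0,0.013]
  dr:
    - [-0.3,0,0]
    - [-0.3,0,0]
    - [-0.3,0,0]
    - [-0.3,0,0]
    - [-0.3,0,0]
  newtons: 20

```text
t: 35.37
position: [524.2, 5.7, 15.3]
ee_rot: [0.753, 0.658, 0.0, -0.0]
wrist_force: [-0.1, -0.0, 0.5]
width: 61.1
```

>>> play_rows:
  fingers: [0,0,0,0,0]
  offset:
    - [0,0,0]
    - [0,0,0]
    - [0,0,0]
    - [0,0,0]
    - [0,0,0]
  dr:
    - [0,0,0]
    - [0,0,0]
    - [0,0,0]
    - [0,0,0]
    - [0,0,0]

```text
t: 35.78
position: [524.6, 5.6, 15.8]
ee_rot: [0.753, 0.658, 0.001, -0.0]
wrist_force: [-0.3, -0.4, 2.2]
width: 49.8
```

```bash
cat >> h.py <<'E'
TR=np.array([486.7,-268.4]); TY=-7.4
def tray(x,y):
    a=np.radians(TY); return TR+np.array([[np.cos(a),-np.sin(a)],[np.sin(a),np.cos(a)]])@[x,y]
E
python3 -c "
from h import *
st();print(tray(0,42),tray(0,0),tray(0,-42));x,y=tray(0,-42);go(x,y,90,82.6)"
```

```text
t 35.78 pos [524.6   5.6  15.8] yaw 82.24 width 49.8 F [-0.3 -0.4  2.2] M [-0.06 -0.09 -0.01] j [-0.14  0.21  1.93  0.    1.   -0.01]
[ 492.10941506 -226.74981118] [ 486.7 -268.4] [ 481.29058494 -310.05018882]
offset [-0.3185, -0.0002, -0.0745] dr [0.03, -0.06, -0.36] rows>= 7.8
```

>>> play_rows:
  fingers: [0,0,0,0,0]
  offset:
    - [0,0,-0.02]
    - [0,0,-0.05]
    - [-0.005,0,-0.08]
    - [-0.04,0,-0.085]
    - [-0.08,0,-0.085]
  dr:
    - [0,0,0]
    - [0,0,0]
    - [0,0,0]
    - [0,0,0]
    - [0,0,0]

```text
t: 36.2
position: [516.1, -73.5, 104.0]
ee_rot: [0.752, 0.659, 0.002, 0.002]
wrist_force: [-0.8, -1.1, -0.6]
width: 50.0
```

>>> play_rows:
  fingers: [0,0,0,0,0]
  offset:
    - [-0.04,0,0]
    - [-0.08,0,0]
    - [-0.12,0,0]
    - [-0.16,0,0]
    - [-0.2,0,0]
  dr:
    - [0,0,0]
    - [0,0,0]
    - [0,0,0]
    - [0,0,0]
    - [0,0,0]

```text
t: 36.62
position: [489.3, -273.5, 104.0]
ee_rot: [0.752, 0.659, 0.002, 0.002]
wrist_force: [0.5, -0.5, 0.1]
width: 50.3
```

```bash
python3 -c "
from h import *
st();x,y=tray(0,-39.5);go(x,y,40,82.6)"
```

```text
t 36.62 pos [ 489.3 -273.5  104. ] yaw 82.49 width 50.3 F [ 0.5 -0.5  0.1] M [-0.01 -0.18  0.03] j [-0.65  0.16  1.8   0.    1.18 -0.52]
offset [-0.0348, -0.0036, 0.0639] dr [0.39, -0.03, -0.11] rows>= 1.7
```

>>> play_rows:
  fingers: [0,0,0,0,0]
  offset:
    - [-0.025,-0.003,0.01]
    - [-0.034,-0.0036,0.03]
    - [-0.035,-0.0036,0.055]
    - [-0.035,-0.0036,0.063]
    - [-0.035,-0.0036,0.063]
  dr:
    - [0.2,0,0]
    - [0.2,0,0]
    - [0.2,0,0]
    - [0.2,0,0]
    - [0.2,0,0]

```text
t: 37.03
position: [479.2, -305.9, 37.8]
ee_rot: [0.752, 0.659, 0.001, -0.002]
wrist_force: [-1.1, 0.7, -0.4]
width: 49.7
```

```bash
python3 -c "
from h import *
st();x,y=tray(0,-39.5);go(x,y,0,82.6)"
```

```text
t 37.03 pos [ 479.2 -305.9   37.8] yaw 82.46 width 49.7 F [-1.1  0.7 -0.4] M [ 0.02 -0.08 -0.02] j [-0.71  0.27  1.81  0.    1.07 -0.58]
offset [-0.0015, 0.0027, 0.0377] dr [-0.12, -0.25, -0.14] rows>= 0.9
```

>>> play_rows:
  fingers: [0,0,0,0,0]
  offset:
    - [-0.0015,0.002,0.012]
    - [-0.0015,0.0027,0.024]
    - [-0.0015,0.0027,0.033]
    - [-0.0015,0.0027,0.0375]
    - [-0.0015,0.0027,0.0385]
  dr:
    - [0,-0.2,0]
    - [0,-0.2,0]
    - [0,-0.2,0]
    - [0,-0.2,0]
    - [0,-0.2,0]

```text
t: 37.45
position: [481.7, -307.0, -0.7]
ee_rot: [0.752, 0.659, -0.0, -0.002]
wrist_force: [-3.7, 3.4, 11.7]
width: 50.3
```

>>> play_rows:
  fingers: [0,0.75,0.75,0.75,0.75]
  offset:
    - [0,0,0.0005]
    - [0,0,0.0005]
    - [0,0,0.0005]
    - [0,0,0]
    - [0,0,0]
  dr:
    - [0,0,0]
    - [0,0,0]
    - [0,0,0]
    - [0,0,0]
    - [0,0,0]

```text
t: 37.87
position: [481.9, -306.9, -0.6]
ee_rot: [0.752, 0.659, -0.0, -0.001]
wrist_force: [-0.2, 1.0, -0.4]
width: 63.2
```

>>> play_rows:
  fingers: [0.75,0.75,0.75,0.75,0.75]
  offset:
    - [0,0,-0.005]
    - [0,0,-0.03]
    - [0,0,-0.07]
    - [0,0,-0.11]
    - [0,0,-0.125]
  dr:
    - [0,0,0]
    - [0,0,0]
    - [0,0,0]
    - [0,0,0]
    - [0,0,0]

```text
t: 38.28
position: [484.7, -309.2, 131.0]
ee_rot: [0.752, 0.659, 0.0, 0.003]
wrist_force: [1.2, -0.3, 1.6]
width: 65.3
```

```bash
python3 -c "
from h import *
st();x,y=bed(0.5,-85);go(x,y,140,82.1)"
```

```text
t 38.28 pos [ 484.7 -309.2  131. ] yaw 82.52 width 65.3 F [ 1.2 -0.3  1.6] M [-0.06 -0.12  0.01] j [-0.7   0.16  1.74 -0.    1.23 -0.57]
offset [0.2198, -0.0024, -0.0097] dr [0.25, 0.18, 0.42] rows>= 5.3
```

>>> play_rows:
  fingers: [0.78,0.78,0.78,0.78,0.78]
  offset:
    - [0.04,0,-0.005]
    - [0.08,0,-0.01]
    - [0.12,-0.001,-0.01]
    - [0.16,-0.002,-0.01]
    - [0.2,-0.0024,-0.01]
  dr:
    - [0,0,0]
    - [0,0,0]
    - [0,0,0]
    - [0,0,0]
    - [0,0,0]

```text
t: 38.7
position: [508.4, -108.9, 141.1]
ee_rot: [0.752, 0.659, 0.001, 0.003]
wrist_force: [0.8, -0.3, 0.2]
width: 68.0
```

```bash
python3 -c "
from h import *
st();c=cam('wrist');cv2.imwrite('pics/w17.png',c['im']);np.save('w17.npy',c,allow_pickle=True);st()"
```

```text
t 38.70 pos [ 508.4 -108.9  141.1] yaw 82.48 width 68.0 F [ 0.8 -0.3  0.2] M [ 0.02 -0.1   0.02] j [-0.36  0.02  1.87 -0.    1.24 -0.23]
t 38.75 pos [ 508.6 -101.9  140.7] yaw 82.69 width 67.9 F [0.6 5.9 0.2] M [ 0.18 -0.1  -0.02] j [-0.35  0.02  1.87  0.    1.24 -0.22]
```

View pics/w17.png

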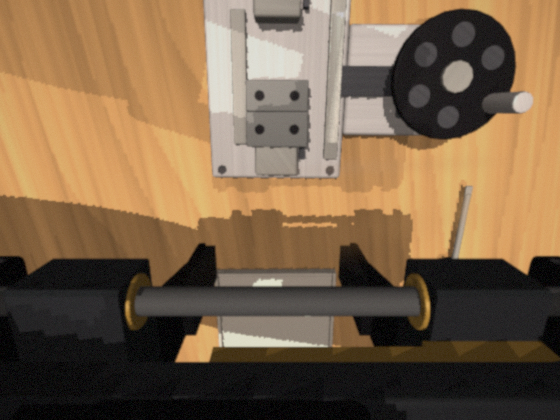

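```bash
python3 -c "
from h import *
w=np.load('w17.npy',allow_pickle=True).item()
a=np.radians(BY);R=np.array([[np.cos(a),-np.sin(a)],[np.sin(a),np.cos(a)]])
for uv,z in (((276.7,95.5),44),((276.7,129),48)): X=ray(w,uv,z)[0][:2]; print(X,R.T@(X-BED))
st();x,y=bed(0.8,-10.5);go(x,y,60,82.1)"
```

```text
[520.23876528 -19.80534023] [ -0.02856861 -13.33583103]
[516.85091105 -45.32424899] [  0.12316454 -39.07819373]
t 38.75 pos [ 508.6 -101.9  140.7] yaw 82.69 width 67.9 F [0.6 5.9 0.2] M [ 0.18 -0.1  -0.02] j [-0.35  0.02  1.87  0.    1.24 -0.22]
offset [0.0856, 0.0016, 0.0808] dr [0.25, -0.09, 0.59] rows>= 2.8
```

Both bars are where expected. Now bar24.

>>> play_rows:
  fingers: [0.78,0.78,0.78,0.78,0.78]
  offset:
    - [0.03,0.0005,0.02]
    - [0.06,0.001,0.045]
    - [0.08,0.0016,0.07]
    - [0.0856,0.0016,0.082]
    - [0.0856,0.0016,0.085]
  dr:
    - [0,0,0.6]
    - [0,0,0.6]
    - [0,0,0.6]
    - [0,0,0.6]
    - [0,0,0.6]

```text
t: 39.17
position: [519.4, -15.6, 53.3]
ee_rot: [0.753, 0.658, 0.001, -0.001]
wrist_force: [-0.1, -0.0, 1.5]
width: 67.8
```

```bash
python3 -c "
from h import *
st();x,y=bed(0.5,-10.5);go(x,y,15.3,82.1)"
```

```text
t 39.17 pos [519.4 -15.6  53.3] yaw 82.24 width 67.8 F [-0.1 -0.   1.5] M [-0.02 -0.02  0.05] j [-0.18  0.14  1.93  0.    1.07 -0.05]
offset [-0.0013, 0.0019, 0.038] dr [-0.02, -0.11, 0.14] rows>= 0.9
```

>>> play_rows:
  fingers: [0.78,0.78,0.78,0.78,0.78]
  offset:
    - [-0.0013,0.002,0.012]
    - [-0.0013,0.002,0.024]
    - [-0.0013,0.002,0.033]
    - [-0.0013,0.002,0.037]
    - [-0.0013,0.002,0.0375]
  dr:
    - [0,0,0]
    - [0,0,0]
    - [0,0,0]
    - [0,0,0]
    - [0,0,0]

```text
t: 39.58
position: [520.6, -17.8, 15.1]
ee_rot: [0.754, 0.657, 0.0, -0.001]
wrist_force: [0.9, 0.4, 0.4]
width: 67.9
```

```bash
python3 -c "
from h import *
st();x,y=bed(0.5,-10.5);go(x,y,15.3,82.1)"
```

```text
t 39.58 pos [520.6 -17.8  15.1] yaw 82.17 width 67.9 F [0.9 0.4 0.4] M [-0.02 -0.06 -0.04] j [-0.19  0.21  1.94  0.    1.   -0.05]
offset [0.0008, 0.0004, -0.0002] dr [-0.1, -0.1, 0.07] rows>= 0.0
```

>>> play_rows:
  fingers: [0.78,0,0,0,0]
  offset:
    - [0.001,0,-0.0005]
    - [0.001,0,-0.0005]
    - [0.001,0,-0.0005]
    - [0.001,0,-0.0005]
    - [0.001,0,-0.0005]
  dr:
    - [0,0,0]
    - [0,0,0]
    - [0,0,0]
    - [0,0,0]
    - [0,0,0]
  newtons: 20

```text
t: 40.0
position: [521.1, -16.8, 16.1]
ee_rot: [0.754, 0.657, 0.0, -0.001]
wrist_force: [-0.0, 0.2, 1.2]
width: 50.1
```

>>> play_rows:
  fingers: [0,0,0]
  offset:
    - [0,0,0]
    - [0,0,0]
    - [0,0,0]
  dr:
    - [0,0,0]
    - [0,0,0]
    - [0,0,0]

```text
t: 40.25
position: [521.1, -16.8, 16.1]
ee_rot: [0.754, 0.657, 0.0, -0.001]
wrist_force: [0.7, -0.5, -0.2]
width: 49.5
```

>>> play_rows:
  fingers: [0,0,0,0,0]
  offset:
    - [0,0,-0.02]
    - [0,0,-0.05]
    - [0,0,-0.08]
    - [-0.03,0,-0.085]
    - [-0.07,0,-0.085]
  dr:
    - [0,0,0]
    - [0,0,0]
    - [0,0,0]
    - [0,0,0]
    - [0,0,0]

```text
t: 40.67
position: [514.3, -85.5, 104.5]
ee_rot: [0.752, 0.659, 0.002, 0.002]
wrist_force: [1.0, -0.3, -0.8]
width: 50.0
```

```bash
python3 -c "
from h import *
st();x,y=tray(0,2.5);go(x,y,90,82.6)"
```

```text
t 40.67 pos [514.3 -85.5 104.5] yaw 82.45 width 50.0 F [ 1.  -0.3 -0.8] M [-0.09 -0.16 -0.01] j [-0.32  0.07  1.9   0.    1.17 -0.19]
offset [-0.1825, -0.0034, 0.0142] dr [0.32, -0.08, -0.15] rows>= 4.4
```

>>> play_rows:
  fingers: [0,0,0,0,0]
  offset:
    - [-0.04,-0.0008,0.0]
    - [-0.08,-0.0016,0.0]
    - [-0.12,-0.0024,0.005]
    - [-0.16,-0.003,0.01]
    - [-0.18,-0.0034,0.014]
  dr:
    - [0.3,0,0]
    - [0.3,0,0]
    - [0.3,0,0]
    - [0.3,0,0]
    - [0.3,0,0]

```text
t: 41.08
position: [486.5, -267.7, 90.3]
ee_rot: [0.753, 0.658, 0.0, 0.001]
wrist_force: [-0.0, 0.8, -0.2]
width: 49.6
```

```bash
python3 -c "
from h import *
st();x,y=tray(0,2.5);go(x,y,38,82.6)"
```

```text
t 41.08 pos [ 486.5 -267.7   90.3] yaw 82.32 width 49.6 F [-0.   0.8 -0.2] M [-0.03 -0.1  -0.04] j [-0.65  0.17  1.82  0.    1.15 -0.51]
offset [0.0019, 0.0003, 0.0523] dr [0.06, 0.02, -0.28] rows>= 1.3
```

>>> play_rows:
  fingers: [0,0,0,0,0]
  offset:
    - [0.002,0,0.02]
    - [0.002,0,0.038]
    - [0.002,0,0.05]
    - [0.002,0,0.052]
    - [0.002,0,0.052]
  dr:
    - [0,0,0]
    - [0,0,0]
    - [0,0,0]
    - [0,0,0]
    - [0,0,0]

```text
t: 41.5
position: [486.1, -264.8, 37.3]
ee_rot: [0.753, 0.658, -0.0, -0.001]
wrist_force: [0.3, -0.5, -0.3]
width: 49.6
```

```bash
python3 -c "
from h import *
st();x,y=tray(0,2.5);go(x,y,0,82.6)"
```

```text
t 41.50 pos [ 486.1 -264.8   37.3] yaw 82.36 width 49.6 F [ 0.3 -0.5 -0.3] M [ 0.   -0.03 -0.  ] j [-0.64  0.24  1.85  0.    1.05 -0.51]
offset [-0.001, 0.0011, 0.0373] dr [-0.07, -0.05, -0.24] rows>= 0.9
```

>>> play_rows:
  fingers: [0,0,0,0,0]
  offset:
    - [-0.001,0.001,0.012]
    - [-0.001,0.001,0.024]
    - [-0.001,0.001,0.033]
    - [-0.001,0.001,0.0365]
    - [-0.001,0.001,0.0375]
  dr:
    - [0,0,0]
    - [0,0,0]
    - [0,0,0]
    - [0,0,0]
    - [0,0,0]

```text
t: 41.92
position: [486.5, -265.3, -0.1]
ee_rot: [0.753, 0.659, -0.0, -0.002]
wrist_force: [-5.6, 4.5, 16.0]
width: 49.8
```

>>> play_rows:
  fingers: [0,0.75,0.75,0.75,0.75]
  offset:
    - [0,0,0.0005]
    - [0,0,0.0005]
    - [0,0,0.0005]
    - [0,0,0]
    - [0,0,0]
  dr:
    - [0,0,0]
    - [0,0,0]
    - [0,0,0]
    - [0,0,0]
    - [0,0,0]

```text
t: 42.33
position: [486.5, -265.2, -0.3]
ee_rot: [0.753, 0.659, -0.0, -0.002]
wrist_force: [0.1, -0.7, -0.4]
width: 63.5
```

>>> play_rows:
  fingers: [0.75,0.75,0.75,0.75,0.75]
  offset:
    - [0,0,-0.005]
    - [0,0,-0.03]
    - [0,0,-0.07]
    - [0,0,-0.11]
    - [0,0,-0.125]
  dr:
    - [0,0,0]
    - [0,0,0]
    - [0,0,0]
    - [0,0,0]
    - [0,0,0]

```text
t: 42.75
position: [489.5, -267.4, 131.1]
ee_rot: [0.752, 0.659, 0.001, 0.002]
wrist_force: [0.3, -1.6, 0.3]
width: 65.0
```

```bash
python3 -c "
from h import *
st();x,y=bed(0.5,-95);go(x,y,130,82.1)"
```

```text
t 42.75 pos [ 489.5 -267.4  131.1] yaw 82.39 width 65.0 F [ 0.3 -1.6  0.3] M [-0.01 -0.14  0.  ] j [-0.64  0.13  1.78  0.    1.23 -0.51]
offset [0.1678, -0.0022, 0.0008] dr [0.23, 0.11, 0.29] rows>= 4.0
```

>>> play_rows:
  fingers: [0.78,0.78,0.78,0.78,0.78]
  offset:
    - [0.04,0,0]
    - [0.08,-0.001,0]
    - [0.12,-0.0015,0]
    - [0.155,-0.002,0]
    - [0.168,-0.0022,0.001]
  dr:
    - [0,0,0.3]
    - [0,0,0.3]
    - [0,0,0.3]
    - [0,0,0.3]
    - [0,0,0.3]

```text
t: 43.17
position: [509.6, -96.6, 130.3]
ee_rot: [0.753, 0.658, 0.001, 0.002]
wrist_force: [0.1, 0.6, 0.6]
width: 68.0
```

```bash
python3 -c "
from h import *
st();c=cam('wrist');cv2.imwrite('pics/w18.png',c['im']);np.save('w18.npy',c,allow_pickle=True);x,y=bed(0.5,-39);go(x,y,60,82.1)"
```

```text
t 43.17 pos [509.6 -96.6 130.3] yaw 82.23 width 68.0 F [0.1 0.6 0.6] M [ 0.02 -0.06 -0.09] j [-0.34  0.03  1.88  0.    1.22 -0.2 ]
offset [0.0514, 0.0004, 0.0699] dr [0.23, 0.01, 0.19] rows>= 2.1
```

View pics/w18.png

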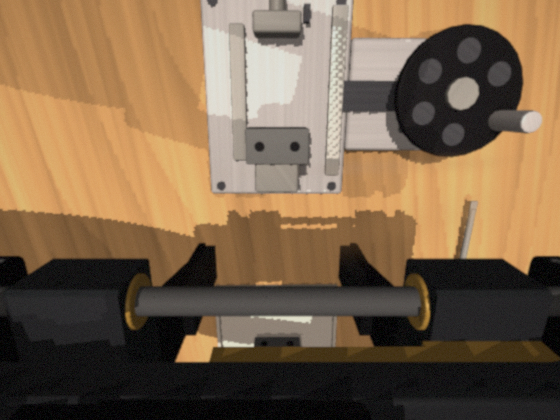

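Bar28 is still against the anvil at (277,146), and a bar is visible in the tray at (276,343). I pick it.

>>> play_rows:
  fingers: [0.78,0.78,0.78,0.78,0.78]
  offset:
    - [0.025,0,0.015]
    - [0.045,0,0.035]
    - [0.0514,0.0004,0.06]
    - [0.0514,0.0004,0.07]
    - [0.0514,0.0004,0.073]
  dr:
    - [0,0,0.2]
    - [0,0,0.2]
    - [0,0,0.2]
    - [0,0,0.2]
    - [0,0,0.2]

```text
t: 43.63
position: [515.3, -45.4, 54.6]
ee_rot: [0.754, 0.657, -0.0, -0.0]
wrist_force: [0.1, 0.5, -0.0]
width: 68.0
```

```bash
python3 -c "
from h import *
w=np.load('w18.npy',allow_pickle=True).item()
a=np.radians(BY);R=np.array([[np.cos(a),-np.sin(a)],[np.sin(a),np.cos(a)]])
X=ray(w,(277.5,146),48)[0][:2]; print(X,R.T@(X-BED))
st();x,y=bed(0.5,-39);go(x,y,15.3,82.1)"
```

```text
[517.24246718 -45.19197533] [  0.4928243  -38.89335816]
t 43.63 pos [515.3 -45.4  54.6] yaw 82.13 width 68.0 F [ 0.1  0.5 -0. ] M [-0.04 -0.05 -0.03] j [-0.24  0.13  1.93 -0.    1.07 -0.1 ]
offset [0.0004, 0.0019, 0.0393] dr [-0.03, 0.02, 0.03] rows>= 0.9
```

>>> play_rows:
  fingers: [0.78,0.78,0.78,0.78,0.78]
  offset:
    - [0,0.002,0.012]
    - [0,0.002,0.024]
    - [0,0.002,0.034]
    - [0,0.002,0.038]
    - [0,0.002,0.039]
  dr:
    - [0,0,0]
    - [0,0,0]
    - [0,0,0]
    - [0,0,0]
    - [0,0,0]

```text
t: 44.05
position: [516.5, -46.1, 14.7]
ee_rot: [0.754, 0.657, -0.001, -0.001]
wrist_force: [0.9, 0.9, 0.4]
width: 67.7
```

>>> play_rows:
  fingers: [0,0,0,0,0]
  offset:
    - [0,0,0]
    - [0,0,0]
    - [0,0,0]
    - [0,0,0]
    - [0,0,0]
  dr:
    - [0,0,0]
    - [0,0,0]
    - [0,0,0]
    - [0,0,0]
    - [0,0,0]
  newtons: 20

```text
t: 44.47
position: [517.0, -46.2, 15.3]
ee_rot: [0.754, 0.657, -0.001, -0.0]
wrist_force: [0.0, -0.4, 2.4]
width: 49.9
```

>>> play_rows:
  fingers: [0,0]
  offset:
    - [0,0,0]
    - [0,0,0]
  dr:
    - [0,0,0]
    - [0,0,0]

```text
t: 44.63
position: [517.2, -46.2, 15.6]
ee_rot: [0.754, 0.657, -0.0, -0.0]
wrist_force: [0.7, -0.2, 0.2]
width: 50.1
```

```bash
python3 -c "
from h import *
st();x,y=tray(0,42);go(x,y,95,82.6)"
```

```text
t 44.63 pos [517.2 -46.2  15.6] yaw 82.10 width 50.1 F [ 0.7 -0.2  0.2] M [ 0.01 -0.13  0.07] j [-0.24  0.2   1.94 -0.    1.   -0.1 ]
offset [-0.1823, -0.0001, -0.0793] dr [-0.04, 0.02, -0.5] rows>= 4.8
```

>>> play_rows:
  fingers: [0,0,0,0,0]
  offset:
    - [0,0,-0.02]
    - [0,0,-0.05]
    - [0,0,-0.078]
    - [-0.03,0,-0.08]
    - [-0.07,0,-0.08]
  dr:
    - [0,0,0]
    - [0,0,0]
    - [0,0,0]
    - [0,0,-0.5]
    - [0,0,-0.5]

```text
t: 45.05
position: [509.9, -114.6, 98.5]
ee_rot: [0.75, 0.662, 0.001, 0.002]
wrist_force: [0.6, -0.7, -0.8]
width: 50.2
```

>>> play_rows:
  fingers: [0,0,0,0,0]
  offset:
    - [-0.04,0,0]
    - [-0.075,0,0]
    - [-0.1,0,0.005]
    - [-0.108,0,0.02]
    - [-0.11,0,0.03]
  dr:
    - [0,0,0]
    - [0,0,0]
    - [0,0,0]
    - [0,0,0]
    - [0,0,0]

```text
t: 45.47
position: [496.0, -226.0, 68.1]
ee_rot: [0.751, 0.661, 0.001, 0.002]
wrist_force: [-1.4, 0.9, -0.9]
width: 49.9
```

```bash
python3 -c "
from h import *
st();x,y=tray(0,42);go(x,y,35,82.6)"
```

```text
t 45.47 pos [ 496.  -226.    68.1] yaw 82.73 width 49.9 F [-1.4  0.9 -0.9] M [-0.02 -0.07 -0.03] j [-0.57  0.17  1.86  0.    1.1  -0.45]
offset [-0.0012, -0.0039, 0.0331] dr [0.3, 0.08, 0.13] rows>= 0.8
```

>>> play_rows:
  fingers: [0,0,0,0,0]
  offset:
    - [-0.001,-0.003,0.012]
    - [-0.001,-0.004,0.024]
    - [-0.001,-0.004,0.031]
    - [-0.001,-0.004,0.033]
    - [-0.001,-0.004,0.033]
  dr:
    - [0.3,0,0]
    - [0.3,0,0]
    - [0.3,0,0]
    - [0.3,0,0]
    - [0.3,0,0]

```text
t: 45.88
position: [491.6, -225.3, 34.1]
ee_rot: [0.75, 0.661, -0.001, -0.001]
wrist_force: [-0.3, 1.6, -0.9]
width: 49.8
```

```bash
python3 -c "
from h import *
st();x,y=tray(0,42);go(x,y,0,82.6)"
```

```text
t 45.88 pos [ 491.6 -225.3   34.1] yaw 82.80 width 49.8 F [-0.3  1.6 -0.9] M [-0.01 -0.11  0.05] j [-0.57  0.22  1.88 -0.    1.04 -0.45]
offset [-0.0014, 0.0007, 0.0341] dr [-0.1, 0.02, 0.2] rows>= 0.8
```

>>> play_rows:
  fingers: [0,0,0,0,0]
  offset:
    - [-0.001,0.001,0.012]
    - [-0.001,0.001,0.023]
    - [-0.001,0.001,0.03]
    - [-0.001,0.001,0.0335]
    - [-0.001,0.001,0.0345]
  dr:
    - [0,0,0]
    - [0,0,0]
    - [0,0,0]
    - [0,0,0]
    - [0,0,0]

```text
t: 46.3
position: [491.8, -225.9, -0.8]
ee_rot: [0.75, 0.661, -0.001, -0.002]
wrist_force: [-5.5, 2.6, 12.4]
width: 49.8
```

>>> play_rows:
  fingers: [0,0.75,0.75,0.75,0.75]
  offset:
    - [0,0,0.0005]
    - [0,0,0.0005]
    - [0,0,0.0005]
    - [0,0,0]
    - [0,0,0]
  dr:
    - [0,0,0]
    - [0,0,0]
    - [0,0,0]
    - [0,0,0]
    - [0,0,0]

```text
t: 46.72
position: [491.8, -225.9, -0.9]
ee_rot: [0.75, 0.661, -0.001, -0.002]
wrist_force: [-0.1, -1.1, -0.9]
width: 63.3
```

>>> play_rows:
  fingers: [0.75,0.75,0.75,0.75,0.75]
  offset:
    - [0,0,-0.005]
    - [0,0,-0.03]
    - [0,0,-0.07]
    - [0,0,-0.11]
    - [0,0,-0.13]
  dr:
    - [0,0,0]
    - [0,0,0]
    - [0,0,0]
    - [0,0,0]
    - [0,0,0]

```text
t: 47.13
position: [494.4, -227.3, 134.5]
ee_rot: [0.75, 0.661, -0.0, 0.001]
wrist_force: [0.9, -0.2, 0.2]
width: 65.0
```

```bash
python3 -c "
from h import *
st();x,y=tray(0,-110);go(400,-360,190,70)"
```

```text
t 47.13 pos [ 494.4 -227.3  134.5] yaw 82.80 width 65.0 F [ 0.9 -0.2  0.2] M [-0.04 -0.15 -0.02] j [-0.58  0.09  1.81 -0.    1.23 -0.45]
offset [-0.1436, -0.0769, -0.0554] dr [0.12, 0.11, 12.81] rows>= 4.1
```

>>> play_rows:
  fingers: [0.75,0.75,0.75,0.75,0.75]
  offset:
    - [-0.03,-0.01,-0.013]
    - [-0.06,-0.02,-0.026]
    - [-0.09,-0.03,-0.039]
    - [-0.115,-0.04,-0.05]
    - [-0.12,-0.045,-0.055]
  dr:
    - [0,0,0]
    - [0,0,0]
    - [0,0,0]
    - [0,0,0]
    - [0,0,0]

```text
t: 47.55
position: [433.6, -344.6, 192.2]
ee_rot: [0.751, 0.66, -0.001, 0.003]
wrist_force: [0.4, 0.5, 0.5]
width: 65.2
```

```bash
python3 -c "
from h import *
st();c=cam('wrist');s=cam('scene');t=cam('top');cv2.imwrite('pics/w19.png',c['im']);cv2.imwrite('pics/s19.png',s['im']);cv2.imwrite('pics/t19.png',t['im']);np.save('w19.npy',c,allow_pickle=True)
st()"
```

```text
t 47.55 pos [ 433.6 -344.6  192.2] yaw 82.65 width 65.2 F [0.4 0.5 0.5] M [-0.   -0.14  0.03] j [-0.81  0.06  1.74 -0.    1.34 -0.68]
t 47.70 pos [ 434.5 -340.6  189.9] yaw 82.71 width 65.1 F [-0.1 -0.3  0.3] M [-0.06 -0.07  0.01] j [-0.81  0.06  1.74  0.    1.34 -0.68]
```

View pics/w19.png

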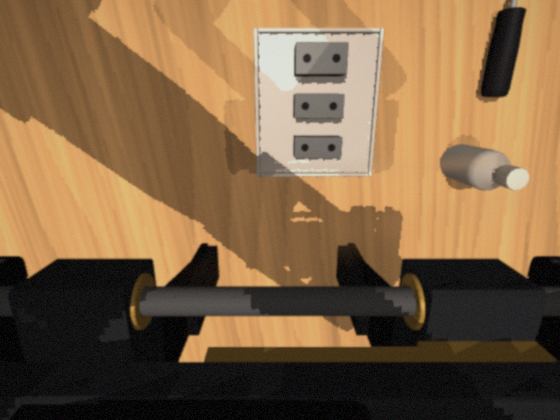

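View pics/s19.png

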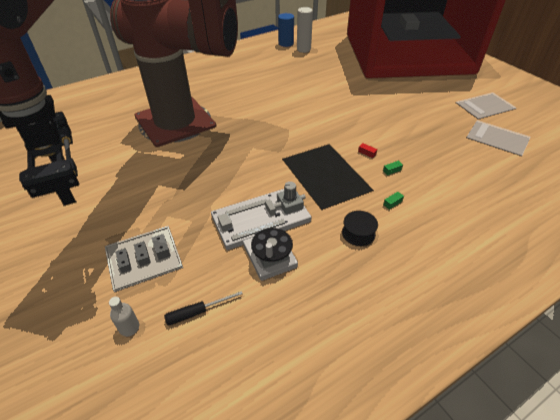

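The wrist view shows three bars flat in the tray, at pixels (321,59), (319,106) and (317,147). The scene view shows the spool, screwdriver and bottle at their starting pixels. The pusher is back and the arm is clear, so I hand in.

```bash
python3 -c "
from h import *
w=np.load('w19.npy',allow_pickle=True).item()
a=np.radians(TY);R=np.array([[np.cos(a),-np.sin(a)],[np.sin(a),np.cos(a)]])
for uv,z in (((321.5,59),32),((319,106),28),((317.5,147),26)): X=ray(w,uv,z)[0][:2]; print(np.round(R.T@(X-TR),1))
print(robot.hand_in())"
```

```text
[-0.1 42.5]
[-0.3 -0.1]
[ -0. -41.]
the job is handed in; nothing more can be done
None
```

I measured the three bars (28, 24 and 22 mm) as one pack in the required order, moved them all into the white tray, and handed the job in. It reported no verdict.

**What I did**
- I laid the bars side by side on the bed and wound the pusher onto its stops. The crank stalled at about 3.99 rad.
- I turned the thimble until the ratchet slipped. The torque rose from 0.1 to 0.2 N m, followed by roughly 1 rad of slip.
- I backed the jaw off about 22 mm and the pusher to about 3 mm from fully back, with the pack still on the bed. Then I set the bars into the tray.

**Last checks**
- **Bars in the tray:** they lie flat at tray y ≈ +42, 0 and -41 mm and x ≈ 0, inside the walls and let go.
- **Bystanders:** the spool, screwdriver and glue bottle look unmoved in the scene camera, judged by eye.
- **Arm:** it was clear of everything when I handed in, at about 48 s of the 210 s allowed.

**What failed or disagreed**
- **First grasp missed:** the fingers closed above the bar without touching it. The fingertips are about 39 mm shorter than described, roughly 14 mm behind the TCP instead of 25 mm ahead. I confirmed this from the images and by touching the mat, then corrected all later heights.
- **Force and slip not read directly:** I inferred the ratchet slip and the clamp force on the pack from the wrist torque and pictures.

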